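Unload the casting mould and put the blanks under the microscope

ROBOT

A 7-joint arm with a two-finger parallel gripper is mounted at the origin on a cart in front of the work surface, level with it; the furniture and walls round the work are solid. World frame = base frame: x ahead of the robot, y to its left, z up, the work surface at z = 0. Lengths are in m, angles in rad, forces in N, time in s.
With the tool pointing down it reaches from about 0.4 to 0.85 m from the base axis. Payload 10.4 kg.
Tool frame: the origin (TCP) lies midway between the tips of the shut fingers; the grasp point (between the pads) lies arm.tcp_to_grasp behind it (arm.tcp_to_grasp is the distance from the TCP to the grasp point, in m); z points along the fingers, x is the direction in which the jaws open and shut, and the axes are right-handed (so a half turn about z gives the same grasp; the last joint's range is limited). The gripper opens to 85 mm and grips with 20 to 120 N. Pads are 22 mm wide; open, the fingers measure 114 mm over their backs; the gripper's body (76 mm by 85 mm) begins 54 mm behind the grasp point. The pads swing forward as they close: fully open they stand 13 mm farther back than shut.
Start: joints at [1.273, 0.332, -0.065, 1.46, 0.022, 1.35, -0.088], TCP at [0.17, -0.602, 0.231] pointing down, gripper open.
Joint ranges: [-2.6, 2.6], [-0.5, 2.12], [-1.47, 1.34], [0.16, 2.42], [-1.27, 4.41], [0.06, 2.06], [-2.6, 2.6]. Speed limits (rad/s): [2.22, 2.22, 2.79, 2.79, 3.14, 3.14, 3.14].

INTERFACE

Orientations are given as a unit quaternion [x, y, z, w].
In Python, from plant import arm gives the robot as it stands. The module is installed in compiled form; this text tells all that it offers.
- The arm moves only by the tool move_arm, never from a script. Its argument "increments" is a list of rows, each an object of numbers: "dx", "dy", "dz": the shift along the world's x, y, z in m; "turn": the turn about the world's z in rad. In form: [{"dx": .., "dy": .., "dz": .., "turn": ..}, ...]. A call has 1 to 10 rows; each row shifts and turns the commanded pose from where the row before left it; what a row does not reach is not made up. A row lasts 1/8 s, in which the tool goes at most 62.5 mm and 10.7 degrees, less where a joint would pass 70% of its speed; a pose out of reach is approached as far as the arm can. A call is refused whole if a number of a shift passes 0.0625 or a number of a turn 0.188, either way. A call with a gripper value outside its range is refused whole. "jaw" is the finger opening in m, from 0 to 0.0854, set as the call begins (left out, the last holds). The fingers move at their own pace and stop on an object; the grip force is fixed at half the most. Time passes only in rows, so rows that do not move let the fingers close. It gives the time, the measured TCP pose, the force and the opening at its end, in the units of the state.
- arm.read_state(): the state, without advancing time (a new reading comes with each control period).
- arm.capture(name): name is "scene" or "top" or "wrist"; returns a dict with "image" (420x560x3 uint8, red, green, blue), "K" (3x3 intrinsics, pixels), "k1" (the pictures are not rectified: a ray, as slopes to the right and down, at radius r is drawn at 1 + k1 r^2 times it, then the intrinsics apply), "position" and "rotation" of the camera in the world; the wrist camera has in their place "tool_from_camera" (4x4, takes a point from camera to tool coordinates, whose origin is the TCP and whose axes are the tool frame's). Camera axes: x right, y up, looking along -z (the intrinsics and any distortion apply to the point x, -y, -z); pixel columns grow to the right and rows downward; lengths in m; the calibration is good to about 2 mm. A picture is of the moment at which its call begins: read the wrist's pose just before it. There is no depth.
- arm.hand_in(): hands the job in, once; it reports no verdict.
Trained networks look in the newest picture that a camera, given by its name, has taken for a name from the list of things; names that differ only in an ending like _2 or _b are one class to them, and where a whole thing is asked for, a point or a joint stands for the part that bears it (a point fixed in the world has none). Each returns a list of dicts, best first, with "conf" (0 to 1); they miss things now and then, are a little off and sometimes report something else, mostly with a low value. They report only what shows in the picture. A call takes as long as a camera call.
- arm.look_for(camera, query): "position" ([row, column] in pixels, amid what is visible of it).
- arm.spot_point(camera, query): "position" ([row, column] in pixels: a listed point, or the origin of a listed thing).
The state is a dict: "time_s": time; "qpos": joint angles; "qd": joint speeds; "tau": joint torques, N m; "position": TCP position; "tcp_rot": TCP orientation; "force": force on the tool from outside, world axes, zero at the start; "wrist_torque": the same for the moment, N m; "width": opening from 0.0 (shut) to 1.0 (fully open).
Only numpy, scipy, OpenCV 4.12 (cv2) and the standard library are available. Lean on these libraries where they do the work, as an engineer would, in place of code of your own. Each camera call takes 0.05 s, during which the arm holds its last target.

TASK

Swing the lid of the clamshell casting mould over past upright so that it stays open by itself, take out every cast brass blank and drop them all into the handled tray. Then shut the mould again and slide the tray by its handle under the microscope until the tray is centred below the lens, with the blanks still in it. Leave the pliers, the wax lump and the loupe where they lie.

Things in the scene. Friction and masses are not known exactly. Their poses are not given: they have to be found in the camera images.
- mould: clamshell casting mould fixed to the bench: dark steel lower block 84 x 130 x 24 mm (x, y, z) with an aluminium lid. Origin: centre of its underside, on the bench; z up, x points from the handle side (towards the robot) to the hinge side. Four pockets 6 mm deep (floor 18 mm above the bench), centred at x = +-18 mm, y = +-29 mm; each may hold one blank (long side along x) that stands 14 mm above the block
- lid_hinge (a point): point on the lid's hinge line (its middle), 46 mm from the mould's origin along the mould's +x and 26 mm above the bench; axes as the mould's, the hinge line runs along y
- mould_lid (a joint): lid angle in rad: 0 shut, 1.57 upright, 2.2 fully open against its stop, leaning away from the robot. A free hinge with a little damping, no friction and no latch: it balances at about 1.35 rad, so let go below 1.2 it falls shut, beyond 1.5 it falls open to its stop and stays. Lid 84 x 130 mm, 19 mm deep, hollow, its top 45 mm above the bench when shut, 0.25 kg
- lid_bar (a point): middle of the lid's handle: a round black bar, 10 mm thick, 72 mm long, parallel to the hinge line, on two arms at its ends (62 mm free between them). It stands 34 mm clear in front of the lid's front edge to its centre, 122 mm from the hinge line and 36 mm above the bench when shut; it swings up and over with the lid
- blank1: cast brass blank 26 x 18 x 20 mm (x, y, z; the upper 6 mm only 18 mm long in x), 50 g; origin: centre of its underside, z up as it sits in a pocket. May be absent
- blank2: another blank, the same. May be absent
- blank3: another blank, the same. May be absent
- blank4: another blank, the same. May be absent
- tray: loose square aluminium tray 90 x 90 mm, walls 22 mm high and 3 mm thick, floor 3 mm, 0.25 kg; origin: centre of its underside; z up. Its black bar handle, 12 mm wide, sticks out along the tray's -x from x = -45 to -119 mm, 8 to 24 mm above the bench
- microscope: digital microscope fixed to the bench: a white upright cylinder (lower end 56 mm across, 44 mm above the bench, top 162 mm; the pillar 181 mm high) on an arm from a pillar. Origin: on the bench right below the lens; x points from the lens to the pillar (pillar axis at x = 100 mm, its round foot, 18 mm high, begins at x = 64 mm), z up
- pliers: flat pliers lying on the bench, 51 x 133 x 11 mm, origin centre of underside; to be left alone
- wax: wax lump 41 x 50 x 19 mm, origin centre of underside; to be left alone
- folded_loupe: small folding loupe 24 x 32 x 19 mm, origin centre of underside; to be left alone

How it is judged:
By the outcome, as a careful person would: the job done as asked, in the order asked, and still so for the second after the job is handed in, with the robot touching nothing.
Of blank1, blank2, blank3, blank4 only 3 to 4 are there at a start; the rules pass over those that are not, and their reading is None.
At some moment in a run one of tray may be knocked a few centimetres aside while the robot is not near it.
Once in a run the grip may slacken for a moment while it holds something.
It also fails if it takes over 210 s, if anything falls off the work surface, if the arm or the gripper's body presses on something with over 40 N, if the wrist force passes 120 N, or if a joint passes its speed limit or range.

## Working session

There is one attempt and no reset: what is moved stays moved. The work goes in short steps, Python scripts to look and compute and a tool call to move; the robot and the scene stay as the last step left them, time stands still between calls to the robot, and variables do not carry over. Pictures are saved under pics/ and viewed, and the job is handed in when it is done.

Besides the shell and the picture viewer there is one more tool, called after "Emit:" in YAML: its name, and indented under it one key for each argument. move_arm: Moves the arm, as the interface text tells. Its arguments: {"type":"object","properties":{"increments":{"type":"array","items":{"type":"object","properties":{"dx":{"type":"number"},"dy":{"type":"number"},"dz":{"type":"number"},"turn":{"type":"number"}}}},"jaw":{"type":"number"}},"required":["increments"]}

```bash
mkdir -p pics; ls; cat > h.py <<'E'
from plant import arm
import numpy as np, cv2
def cap(n,f=None):
    c=arm.capture(n)
    if f: cv2.imwrite('pics/'+f,cv2.cvtColor(c['image'],cv2.COLOR_RGB2BGR))
    return c
E
python3 - <<'E'
from h import *
s=arm.read_state(); print(s, arm.tcp_to_grasp)
for n in ("scene","top","wrist"):
    c=cap(n,n+'0.png'); print(n,c['K'],c['k1'],c.get('position'),c.get('rotation'),c.get('tool_from_camera'))
    if n!='wrist':
        for q in ['mould','lid_hinge','lid_bar','tray','microscope','pliers','wax','folded_loupe','blank1']:
            print(q,[(np.round(d['position']),round(d['conf'],2)) for d in arm.spot_point(n,q)][:3])
E
```

```text
pics
{'time_s': 0.0, 'qpos': array([ 1.27339245,  0.33287566, -0.06469016,  1.46093072,  0.02159354,
        1.34988002, -0.08848902]), 'qd': array([ 0.00019247, -0.00216756,  0.00105467, -0.0016874 ,  0.00060528,
       -0.00091165, -0.00056909]), 'tau': array([ 6.39556074e-04, -6.25444794e+01,  4.96608554e-02, -3.91612244e+01,
        1.63272052e-02,  9.97160882e-03, -4.03206991e-05]), 'position': array([ 0.16949194, -0.60120048,  0.23051859]), 'tcp_rot': array([ 7.97301005e-01, -6.03581493e-01, -5.75329971e-04, -3.97520498e-04]), 'force': array([-0.42500584,  0.15960323,  0.0307982 ]), 'wrist_torque': array([ 0.01397478, -0.02044589, -0.00196933]), 'width': 0.9976706939569782} 0.0187
scene [[515.69381251   0.         286.56724486]
 [  0.         515.69381251 205.33998039]
 [  0.           0.           1.        ]] -0.06238664837122632 [-0.04358662  0.2131912   0.845917  ] [-0.16138909  0.32159831  0.82286544 -0.43979604] None
mould [(array([258., 234.]), 0.67)]
lid_hinge [(array([232., 224.]), 0.94)]
lid_bar [(array([273., 251.]), 0.66)]
tray [(array([240., 373.]), 0.79), (array([
[... 536 characters left out ...]
175.]), 0.45)]
lid_hinge [(array([188., 240.]), 0.72)]
lid_bar [(array([246., 233.]), 0.83), (array([237., 174.]), 0.41)]
tray []
microscope [(array([200., 410.]), 0.61)]
pliers [(array([192., 325.]), 0.95)]
wax []
folded_loupe [(array([235., 176.]), 0.48)]
blank1 []
wrist [[309.74443034   0.         279.76525152]
 [  0.         309.74443034 209.62140717]
 [  0.           0.           1.        ]] -0.03549899618395717 None None [[ 9.99999302e-01  1.14864909e-03 -2.78027032e-04 -6.51581630e-04]
 [ 9.95074347e-04 -9.45273539e-01 -3.26277406e-01 -8.43226416e-02]
 [-6.37589843e-04  3.26276902e-01 -9.45274022e-01 -1.41543781e-01]
 [ 0.00000000e+00  0.00000000e+00  0.00000000e+00  1.00000000e+00]]
```

View pics/scene0.png

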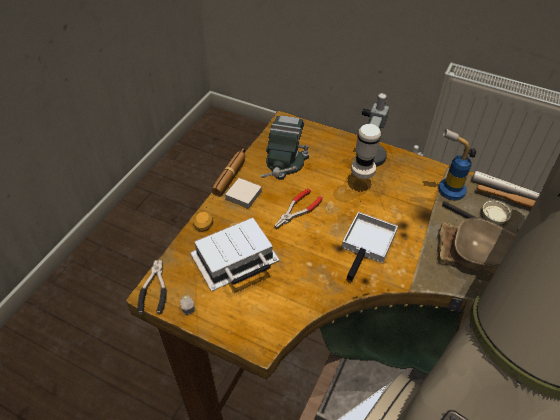

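View pics/top0.png

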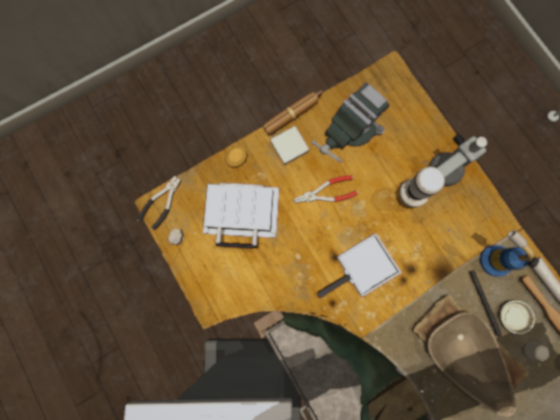

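View pics/wrist0.png

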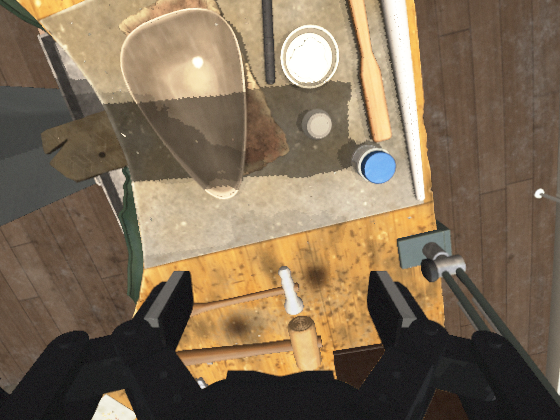

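```bash
cat >> h.py <<'E'
from scipy.spatial.transform import Rotation as R
def ray(c,rc,st=None):
    K=c['K'];k=c['k1']
    d=np.array([(rc[1]-K[0,2])/K[0,0],(rc[0]-K[1,2])/K[1,1]]);u=d.copy()
    for _ in range(20): u=d/(1+k*(u@u))
    v=np.array([u[0],-u[1],-1.])
    if 'tool_from_camera' in c and c['tool_from_camera'] is not None:
        T=np.array(c['tool_from_camera']); Rt=R.from_quat(st['tcp_rot'])
        return np.array(st['position'])+Rt.apply(T[:3,3]), Rt.apply(T[:3,:3]@v)
    return np.array(c['position']),R.from_quat(c['rotation']).apply(v)
def onz(c,rc,z,st=None):
    o,d=ray(c,rc,st); return o+d*(z-o[2])/d[2]
def proj(c,p,st=None):
    p=np.array(p,float)
    if c.get('tool_from_camera') is not None:
        T=np.array(c['tool_from_camera']); Rt=R.from_quat(st['tcp_rot'])
        q=T[:3,:3].T@(Rt.inv().apply(p-np.array(st['position']))-T[:3,3])
    else: q=R.from_quat(c['rotation']).inv().apply(p-c['position'])
    u=np.array([q[0],-q[1]])/-q[2]; u=u*(1+c['k1']*(u@u))
    return np.array([c['K'][1,1]*u[1]+c['K'][1,2],c['K'][0,0]*u[0]+c['K'][0,2]])
E
python3 - <<'E'
from h import *
for n in ("scene","top"):
    c=cap(n); im=c['image']; x0,y0,x1,y1=(170,110,450,320) if n=='scene' else (180,130,460,340)
    cv2.imwrite(f'pics/{n}_z.png',cv2.resize(cv2.cvtColor(im[y0:y1,x0:x1],cv2.COLOR_RGB2BGR),None,fx=2.85,fy=2.85,interpolation=cv2.INTER_CUBIC))
    for q,z in [('mould',0),('lid_hinge',.026),('lid_bar',.036),('tray',0),('microscope',0),('pliers',0)]:
        for d in arm.spot_point(n,q)[:2]: print(n,q,round(d['conf'],2),onz(c,d['position'],z).round(3))
E
```

```text
scene mould 0.58 [ 0.53  -0.061  0.   ]
scene lid_hinge 0.92 [ 0.565 -0.063  0.026]
scene lid_hinge 0.58 [ 0.391 -0.306  0.026]
scene lid_bar 0.97 [ 0.448 -0.052  0.036]
scene tray 0.65 [ 0.408 -0.323  0.   ]
scene microscope 0.71 [ 0.55  -0.406  0.   ]
scene microscope 0.27 [ 0.64  -0.045  0.   ]
scene pliers 0.57 [ 0.561 -0.242 -0.   ]
top mould 0.57 [ 0.525 -0.065  0.   ]
top lid_hinge 0.9 [ 0.56  -0.064  0.026]
top lid_bar 0.64 [ 0.447 -0.052  0.036]
top lid_bar 0.52 [ 0.629 -0.058  0.036]
top tray 0.57 [ 0.411 -0.323  0.   ]
top microscope 0.68 [ 0.543 -0.419  0.   ]
top pliers 0.55 [ 0.561 -0.234  0.   ]
top pliers 0.49 [0.465 0.068 0.   ]
```

View pics/scene_z.png

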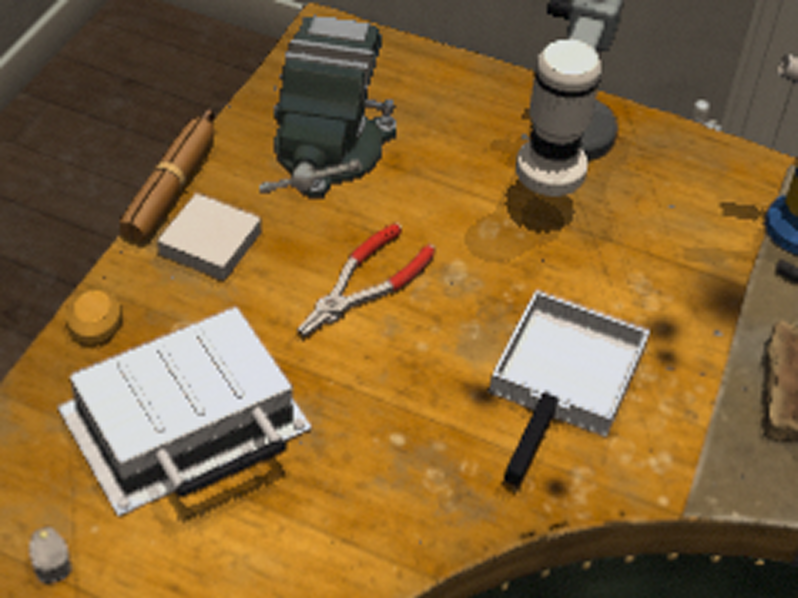

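View pics/top_z.png

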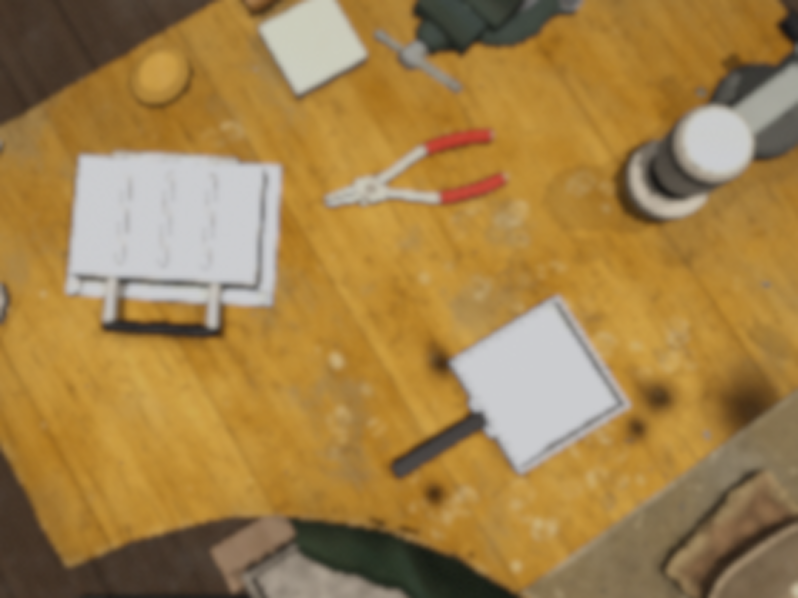

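Emit:
move_arm:
  increments:
    - {"dx":0.028,"dy":0.05,"dz":0.01,"turn":0.12}
    - {"dx":0.028,"dy":0.05,"dz":0.01,"turn":0.12}
    - {"dx":0.028,"dy":0.05,"dz":0.01,"turn":0.12}
    - {"dx":0.028,"dy":0.05,"dz":0.01,"turn":0.12}
    - {"dx":0.028,"dy":0.05,"dz":0.01,"turn":0.12}
    - {"dx":0.028,"dy":0.05,"dz":0.01,"turn":0.12}
    - {"dx":0.028,"dy":0.05,"dz":0,"turn":0.12}
    - {"dx":0.028,"dy":0.05,"dz":0,"turn":0.12}
    - {"dx":0.028,"dy":0.05,"dz":0,"turn":0.12}
    - {"dx":0.02,"dy":0.04,"dz":0,"turn":0.12}

```text
time_s: 3.0
position: [0.4425, -0.1092, 0.2917]
tcp_rot: [0.999, -0.045, 0.0, 0.0]
force: [-0.3, -0.0, 0.1]
width: 0.998
```

Emit:
move_arm:
  increments:
    - {"dy":0.02}
    - {"dy":0.02}
    - {"dx":0}

```text
$.increments[0]: bad value
```

```bash
cat >> h.py <<'E'
def yaw(s): 
    v=R.from_quat(s['tcp_rot']).apply([1,0,0]); return np.degrees(np.arctan2(v[1],v[0]))
def st():
    s=arm.read_state(); print('t',round(s['time_s'],2),'p',s['position'].round(4),'yaw',yaw(s).round(2),'F',s['force'].round(1),'w',round(s['width']*.0854,4)); return s
E
python3 - <<'E'
from h import *
s=st(); print(s['qpos'].round(2)); c=cap('wrist','w1.png')
for q,z in [('mould',0),('lid_hinge',.026),('lid_bar',.036),('tray',0),('microscope',0),('pliers',0)]:
        for d in arm.spot_point('wrist',q)[:2]: print(q,round(d['conf'],2),d['position'],onz(c,d['position'],z,s).round(4))
E
```

```text
t 3.0 p [ 0.4425 -0.1092  0.2917] yaw -5.19 F [-0.3 -0.   0.1] w 0.0852
[ 0.78 -0.05 -0.61  1.76 -0.03  1.42  0.09]
lid_hinge 0.55 [127.5, 373.2] [ 0.5668 -0.0651  0.026 ]
lid_bar 0.74 [129.8, 276.9] [ 0.4438 -0.0562  0.036 ]
tray 0.7 [291.7, 269.9] [ 0.4076 -0.3138  0.    ]
microscope 0.91 [330.2, 354.6] [ 0.545 -0.405 -0.   ]
pliers 0.87 [240.2, 361.3] [ 0.5568 -0.235   0.    ]
```

View pics/w1.png

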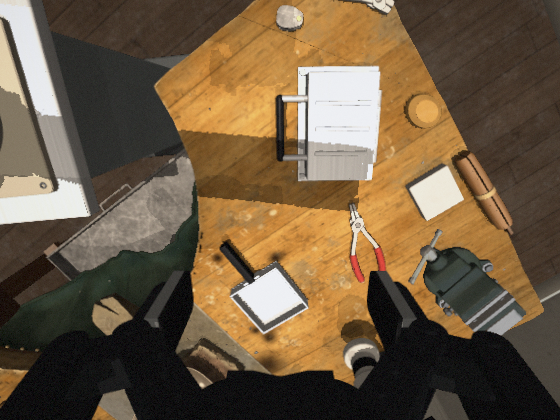

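```bash
python3 - <<'E'
from h import *
im=cv2.imread('pics/w1.png')[50:200,250:400]
cv2.imwrite('pics/w1z.png',cv2.resize(im,None,fx=4,fy=4,interpolation=cv2.INTER_CUBIC))
E
```

```text
(no output)
```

View pics/w1z.png

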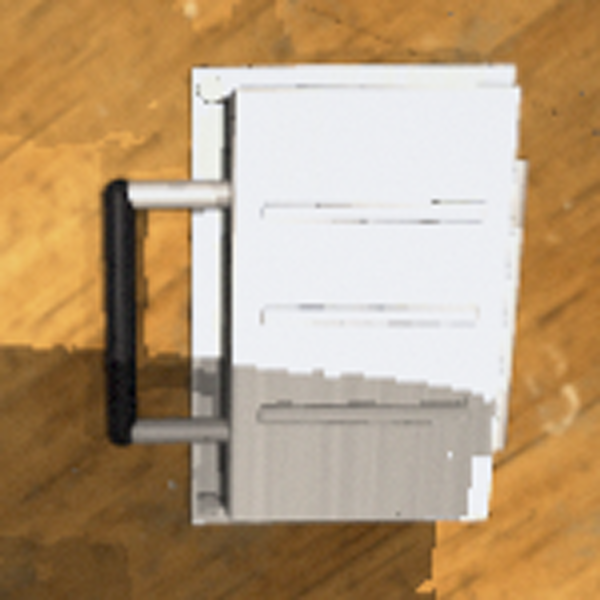

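```bash
python3 - <<'E'
from h import *
s=st(); c=cap('wrist')
f=lambda x,y,z: onz(c,[50+y/4,250+x/4],z,s)
a,b=f(117,182,.036),f(121,442,.036); print(a.round(4),b.round(4),((a+b)/2).round(4),np.linalg.norm(a-b),np.degrees(np.arctan2(*(a-b)[:2])))
for p in [(235,85),(228,520),(520,85),(490,520)]: print(f(*p,.045).round(4))
E
```

```text
t 3.35 p [ 0.4412 -0.1128  0.2913] yaw -5.66 F [1.  0.4 0.2] w 0.0852
[ 0.4496 -0.0198  0.036 ] [ 0.443  -0.0985  0.036 ] [ 0.4463 -0.0591  0.036 ] 0.0789753555254379 4.810792054635872
[0.4862 0.0031 0.045 ]
[ 0.4748 -0.1253  0.045 ]
[ 0.5685 -0.0046  0.045 ]
[ 0.5588 -0.1335  0.045 ]
```

Emit:
move_arm:
  increments:
    - {"dx":0,"dy":0.01,"dz":-0.04,"turn":0}
    - {"dx":0,"dy":0.01,"dz":-0.04,"turn":0}
    - {"dx":0,"dy":0,"dz":0,"turn":0}
    - {"dx":0,"dy":0,"dz":0,"turn":0}
    - {"dx":0,"dy":0,"dz":0,"turn":0}

```text
time_s: 4.03
position: [0.4425, -0.0923, 0.213]
tcp_rot: [0.999, -0.049, 0.001, 0.0]
force: [0.2, -0.3, -0.3]
width: 0.999
```

```bash
python3 - <<'E'
from h import *
s=st(); c=cap('wrist','w2.png'); st()
im=cv2.imread('pics/w2.png')[20:220,220:420]
cv2.imwrite('pics/w2z.png',cv2.resize(im,None,fx=3,fy=3,interpolation=cv2.INTER_CUBIC))
import pickle; pickle.dump((s,c),open('w2.pkl','wb'))
E
```

```text
t 4.03 p [ 0.4425 -0.0923  0.213 ] yaw -5.56 F [ 0.2 -0.3 -0.3] w 0.0853
t 4.08 p [ 0.4423 -0.0922  0.2127] yaw -5.55 F [-0.1  0.2 -0.3] w 0.0857
```

View pics/w2z.png

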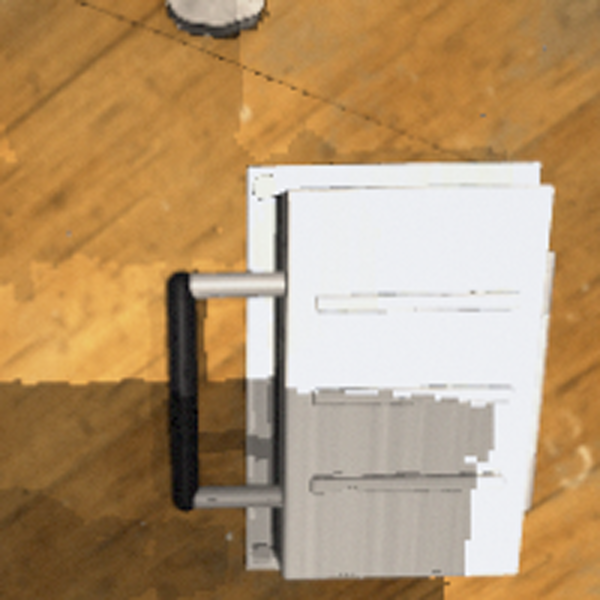

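```bash
python3 - <<'E'
from h import *
import pickle; s,c=pickle.load(open('w2.pkl','rb'))
f=lambda x,y,z: onz(c,[20+y/3,220+x/3],z,s)
a,b=f(180,274,.036),f(182,508,.036); print(a.round(4),b.round(4),((a+b)/2).round(4),np.linalg.norm(a-b),np.degrees(np.arctan2(*(a-b)[:2])))
for p in [(287,188),(285,578),(552,186),(520,576)]: print(f(*p,.045).round(4))
E
```

```text
[ 0.4505 -0.0158  0.036 ] [ 0.4435 -0.095   0.036 ] [ 0.447  -0.0554  0.036 ] 0.07945833345600795 5.093062448031324
[0.4861 0.0067 0.045 ]
[ 0.4775 -0.1216  0.045 ]
[ 5.687e-01 -2.000e-04  4.500e-02]
[ 0.5608 -0.1291  0.045 ]
```

Emit:
move_arm:
  jaw: 0.026
  increments:
    - {"dx":0.0047,"dy":0.0367,"dz":-0.03,"turn":0.02}
    - {"dx":0,"dy":0,"dz":-0.03,"turn":0}
    - {"dx":0,"dy":0,"dz":-0.03,"turn":0}
    - {"dx":0,"dy":0,"dz":0,"turn":0}
    - {"dx":0,"dy":0,"dz":0,"turn":0}
    - {"dx":0,"dy":0,"dz":0,"turn":0}

```text
time_s: 4.82
position: [0.4472, -0.0551, 0.1228]
tcp_rot: [0.999, -0.038, 0.001, 0.0]
force: [1.2, 0.3, 0.0]
width: 0.303
```

```bash
python3 - <<'E'
from h import *
s=st(); c=cap('wrist','w3.png'); st()
for p in [(.447,-.0554,.036),(.4505,-.0158,.036),(.4435,-.095,.036)]: print(proj(c,p,s))
E
```

```text
t 4.83 p [ 0.4472 -0.0551  0.1228] yaw -4.37 F [1.2 0.3 0. ] w 0.0258
t 4.88 p [ 0.4471 -0.0551  0.1225] yaw -4.37 F [-0.9  0.5  0.8] w 0.0257
[216.98134457 279.35136579]
[166.94853298 279.90533064]
[261.91849064 278.85434627]
```

View pics/w3.png

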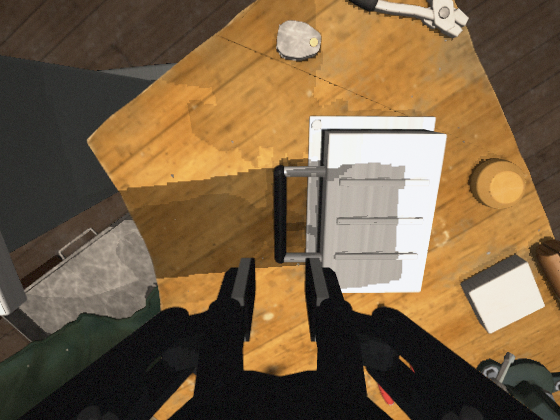

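Emit:
move_arm:
  increments:
    - {"dx":0,"dy":0,"dz":-0.03,"turn":0}
    - {"dx":0,"dy":0,"dz":-0.03,"turn":0}
    - {"dx":0,"dy":0,"dz":-0.03,"turn":0}
    - {"dx":0,"dy":0,"dz":-0.014,"turn":0}
    - {"dx":0,"dy":0,"dz":0,"turn":0}
    - {"dx":0,"dy":0,"dz":0,"turn":0}

```text
time_s: 5.62
position: [0.4472, -0.055, 0.0184]
tcp_rot: [0.999, -0.038, 0.001, 0.0]
force: [0.0, -0.6, 1.0]
width: 0.305
```

Emit:
move_arm:
  jaw: 0
  increments:
    - {"dx":0,"dy":0,"dz":0,"turn":0}
    - {"dx":0,"dy":0,"dz":0,"turn":0}
    - {"dx":0,"dy":0,"dz":0,"turn":0}
    - {"dx":0,"dy":0,"dz":0,"turn":0}

```text
time_s: 6.12
position: [0.4476, -0.0551, 0.0184]
tcp_rot: [0.999, -0.038, 0.001, 0.0]
force: [1.3, 0.1, 7.4]
width: 0.093
```

```bash
python3 - <<'E'
from h import *
s=st()
# arc: hinge relative
r=.122; a0=np.arcsin(.010/r); prev=None
for th in np.arange(0,1.75,.1):
    a=a0+th; q=np.array([-r*np.cos(a),r*np.sin(a)])
    if prev is not None: d=q-prev; print(round(th,2), (d[0]*np.cos(np.radians(-4.4))).round(4),(d[0]*np.sin(np.radians(-4.4))).round(4),d[1].round(4))
    prev=q
E
```

```text
t 6.12 p [ 0.4476 -0.0551  0.0184] yaw -4.36 F [1.3 0.1 7.4] w 0.0079
0.1 0.0016 -0.0001 0.0121
0.2 0.0028 -0.0002 0.0119
0.3 0.004 -0.0003 0.0115
0.4 0.0051 -0.0004 0.0111
0.5 0.0062 -0.0005 0.0105
0.6 0.0072 -0.0006 0.0098
0.7 0.0081 -0.0006 0.0091
0.8 0.009 -0.0007 0.0082
0.9 0.0098 -0.0008 0.0073
1.0 0.0104 -0.0008 0.0063
1.1 0.011 -0.0008 0.0052
1.2 0.0115 -0.0009 0.0041
1.3 0.0118 -0.0009 0.0029
1.4 0.012 -0.0009 0.0017
1.5 0.0121 -0.0009 0.0005
1.6 0.0121 -0.0009 -0.0007
1.7 0.012 -0.0009 -0.002
```

Emit:
move_arm:
  increments:
    - {"dx":0.0016,"dy":-0.0001,"dz":0.0121,"turn":0}
    - {"dx":0.0028,"dy":-0.0002,"dz":0.0119,"turn":0}
    - {"dx":0.004,"dy":-0.0003,"dz":0.0115,"turn":0}
    - {"dx":0.0051,"dy":-0.0004,"dz":0.0111,"turn":0}
    - {"dx":0.0062,"dy":-0.0005,"dz":0.0105,"turn":0}

```text
time_s: 6.75
position: [0.4652, -0.0564, 0.0746]
tcp_rot: [0.999, -0.038, -0.001, 0.0]
force: [-1.4, -0.6, -2.1]
width: 0.085
```

Emit:
move_arm:
  increments:
    - {"dx":0.0072,"dy":-0.0006,"dz":0.0098,"turn":0}
    - {"dx":0.0081,"dy":-0.0006,"dz":0.0091,"turn":0}
    - {"dx":0.009,"dy":-0.0007,"dz":0.0082,"turn":0}
    - {"dx":0.0098,"dy":-0.0008,"dz":0.0073,"turn":0}
    - {"dx":0.0104,"dy":-0.0008,"dz":0.0063,"turn":0}

```text
time_s: 7.38
position: [0.5083, -0.0597, 0.1169]
tcp_rot: [0.999, -0.038, -0.003, 0.001]
force: [-21.7, 2.1, 29.0]
width: 0.094
```

```bash
python3 - <<'E'
from h import *
s=st(); c=cap('scene','s4.png')
E
```

```text
t 7.38 p [ 0.5083 -0.0597  0.1169] yaw -4.35 F [-21.7   2.1  29. ] w 0.008
```

View pics/s4.png

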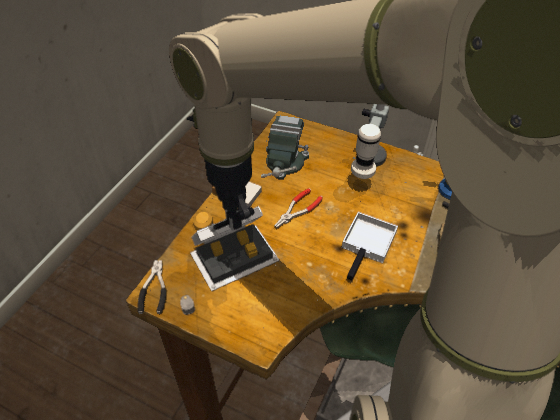

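Emit:
move_arm:
  increments:
    - {"dx":0.0095,"dy":-0.0008,"dz":0.0075,"turn":0}
    - {"dx":0.0105,"dy":-0.0009,"dz":0.0055,"turn":0}
    - {"dx":0.0118,"dy":-0.0009,"dz":0.0029,"turn":0}

```text
time_s: 7.8
position: [0.5419, -0.0622, 0.1305]
tcp_rot: [0.999, -0.038, -0.001, -0.0]
force: [-2.6, 0.9, 3.8]
width: 0.091
```

Emit:
move_arm:
  increments:
    - {"dx":0.012,"dy":-0.0009,"dz":0.0017,"turn":0}
    - {"dx":0.0121,"dy":-0.0009,"dz":0.0005,"turn":0}
    - {"dx":0.0121,"dy":-0.0009,"dz":-0.0007,"turn":0}

```text
time_s: 8.18
position: [0.5802, -0.0651, 0.1338]
tcp_rot: [0.999, -0.038, 0.001, 0.0]
force: [-0.5, 0.6, 0.5]
width: 0.091
```

Emit:
move_arm:
  increments:
    - {"dx":0.012,"dy":-0.0009,"dz":-0.002,"turn":0}
    - {"dx":0.0118,"dy":-0.0009,"dz":-0.003,"turn":0}
    - {"dx":0.0115,"dy":-0.0009,"dz":-0.0042,"turn":0}
    - {"dx":0,"dy":0,"dz":0,"turn":0}

```text
time_s: 8.68
position: [0.6158, -0.0678, 0.1238]
tcp_rot: [0.999, -0.038, 0.001, -0.0]
force: [1.0, 1.3, 6.7]
width: 0.088
```

Emit:
move_arm:
  jaw: 0.03
  increments:
    - {"dx":0,"dy":0,"dz":0,"turn":0}
    - {"dx":0,"dy":0,"dz":0,"turn":0}
    - {"dx":0,"dy":0,"dz":0.02,"turn":0}
    - {"dx":0,"dy":0,"dz":0.04,"turn":0}
    - {"dx":0,"dy":0,"dz":0.04,"turn":0}
    - {"dx":-0.04,"dy":0,"dz":0.04,"turn":0}

```text
time_s: 9.43
position: [0.5744, -0.0676, 0.2655]
tcp_rot: [0.999, -0.038, 0.001, -0.001]
force: [-1.6, -0.8, 0.6]
width: 0.35
```

```bash
python3 - <<'E'
from h import *
s=st(); c=cap('scene','s5.png');c=cap('wrist','w5.png')
E
```

```text
t 9.43 p [ 0.5744 -0.0676  0.2655] yaw -4.33 F [-1.6 -0.8  0.6] w 0.0299
```

View pics/s5.png

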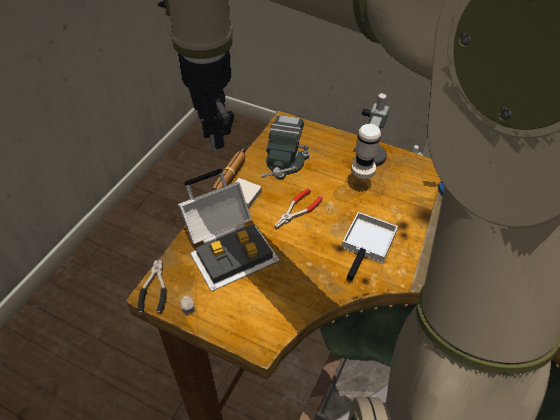

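View pics/w5.png

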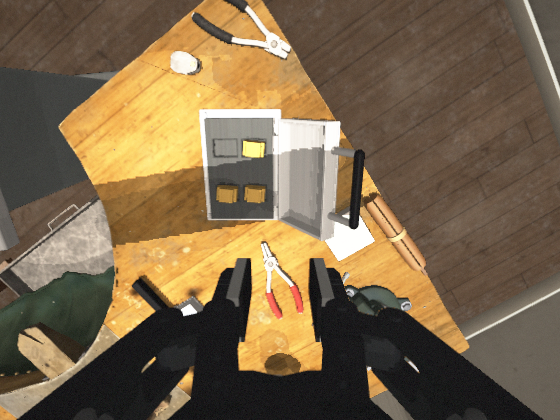

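Emit:
move_arm:
  increments:
    - {"dx":-0.005,"dy":0,"dz":0,"turn":0.1745}
    - {"dx":-0.005,"dy":0,"dz":0,"turn":0.1745}
    - {"dx":-0.005,"dy":0,"dz":0,"turn":0.1745}
    - {"dx":-0.005,"dy":0,"dz":0,"turn":0.1745}
    - {"dx":-0.005,"dy":0,"dz":0,"turn":0.1745}
    - {"dx":-0.005,"dy":0,"dz":0,"turn":0.1745}
    - {"dx":-0.005,"dy":0,"dz":0,"turn":0.1745}
    - {"dx":-0.005,"dy":0,"dz":0,"turn":0.1745}
    - {"dx":0,"dy":0,"dz":0,"turn":0.1745}
    - {"dx":0,"dy":0,"dz":0,"turn":0}

```text
time_s: 10.78
position: [0.5338, -0.0679, 0.2641]
tcp_rot: [0.734, 0.679, 0.0, 0.0]
force: [-0.2, 0.5, -0.1]
width: 0.351
```

Emit:
move_arm:
  increments:
    - {"dx":-0.003,"dy":0.005,"dz":-0.04,"turn":0}
    - {"dx":0,"dy":0,"dz":-0.03,"turn":0}
    - {"dx":0,"dy":0,"dz":0,"turn":0}
    - {"dx":0,"dy":0,"dz":0,"turn":0}

```text
time_s: 11.28
position: [0.5315, -0.0628, 0.1948]
tcp_rot: [0.734, 0.679, 0.001, 0.001]
force: [0.7, 0.0, 0.5]
width: 0.351
```

```bash
python3 - <<'E'
from h import *
s=st(); c=cap('wrist','w6.png'); st(); print(s['qpos'].round(2))
import pickle; pickle.dump((s,c),open('w6.pkl','wb'))
E
```

```text
t 11.28 p [ 0.5315 -0.0628  0.1948] yaw 85.53 F [0.7 0.  0.5] w 0.03
t 11.32 p [ 0.5317 -0.0628  0.195 ] yaw 85.55 F [-0.   0.5 -0.4] w 0.0304
[ 0.8   0.27 -0.88  1.71  0.21  1.26  1.36]
```

View pics/w6.png

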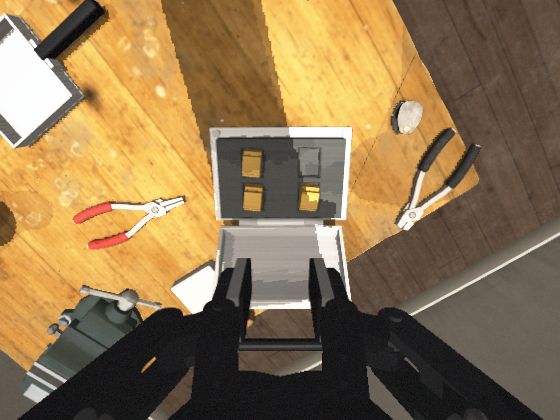

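```bash
python3 - <<'E'
from h import *
im=cv2.imread('pics/w6.png')[115:235,200:360]
cv2.imwrite('pics/w6z.png',cv2.resize(im,None,fx=5,fy=5,interpolation=cv2.INTER_CUBIC))
E
```

```text
(no output)
```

View pics/w6z.png

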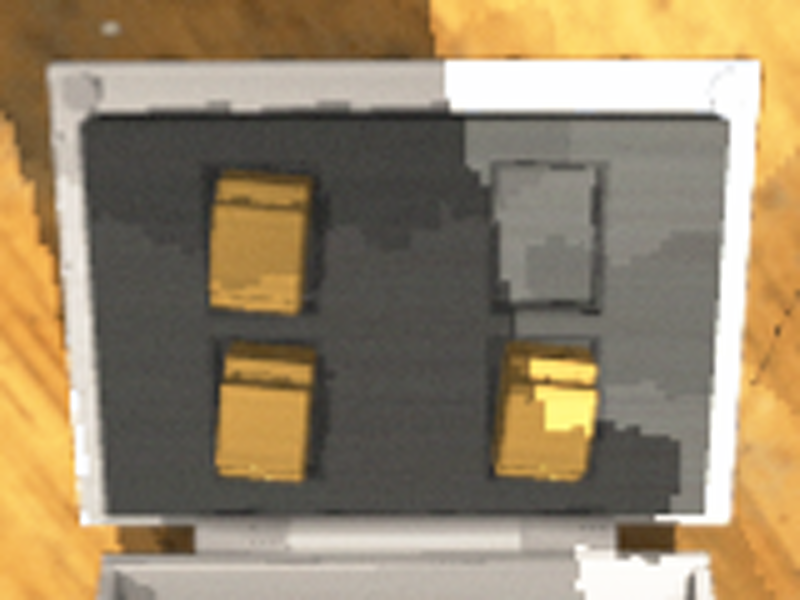

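```bash
python3 - <<'E'
from h import *
import pickle; s,c=pickle.load(open('w6.pkl','rb'))
f=lambda x,y,z: onz(c,[115+y/5,200+x/5],z,s)
P=[f(*p,.024) for p in [(82,117),(728,117),(705,513),(103,513)]]
for p in P: print(p.round(4))
o=np.mean(P,0); print('centre',o.round(4), 'yaw',np.degrees(np.arctan2(*(P[1]-P[0])[:2])),np.degrees(np.arctan2(*(P[2]-P[3])[:2])))
for n,p in dict(A=(258,258),B=(265,431),C=(547,431)).items(): print(n,f(*p,.038).round(4))
y=np.radians(-4.4)
for n,(u,v) in dict(A=(-.018,-.029),B=(.018,-.029),C=(.018,.029)).items():
    print(n,(o[:2]+[u*np.cos(y)-v*np.sin(y),u*np.sin(y)+v*np.cos(y)]).round(4))
c=cap('top','t6.png'); 
for q in ['tray']:
  for d in arm.spot_point('top',q)[:2]: print(d['conf'],onz(c,d['position'],0))
cc=cap('scene')
for d in arm.spot_point('scene',q)[:2]: print(d['conf'],onz(cc,d['position'],0))
E
```

```text
[ 0.4758 -0.121   0.024 ]
[0.4859 0.0067 0.024 ]
[0.5695 0.0008 0.024 ]
[ 0.5593 -0.1286  0.024 ]
centre [ 0.5226 -0.0605  0.024 ] yaw 4.519146147867677 4.510621000399132
A [ 0.5041 -0.0877  0.038 ]
B [ 0.5393 -0.0901  0.038 ]
C [ 0.5438 -0.0334  0.038 ]
A [ 0.5025 -0.0881]
B [ 0.5384 -0.0908]
C [ 0.5428 -0.033 ]
0.88 [ 0.40767717 -0.31516874  0.        ]
0.38 [ 0.55940595 -0.23885172  0.        ]
0.74 [ 0.40933974 -0.32396549  0.        ]
```

Emit:
move_arm:
  jaw: 0.034
  increments:
    - {"dx":-0.0285,"dy":-0.0252,"dz":0,"turn":0}
    - {"dx":0,"dy":0,"dz":-0.03,"turn":0}
    - {"dx":0,"dy":0,"dz":-0.04,"turn":0}
    - {"dx":0,"dy":0,"dz":-0.04,"turn":0}
    - {"dx":0,"dy":0,"dz":-0.03,"turn":0}
    - {"dx":0,"dy":0,"dz":-0.016,"turn":0}
    - {"dx":0,"dy":0,"dz":-0.01,"turn":0}
    - {"dx":0,"dy":0,"dz":0,"turn":0}
    - {"dx":0,"dy":0,"dz":0,"turn":0}

```text
time_s: 12.65
position: [0.503, -0.0882, 0.0283]
tcp_rot: [0.734, 0.68, 0.0, 0.001]
force: [0.4, -0.7, 0.3]
width: 0.399
```

Emit:
move_arm:
  jaw: 0
  increments:
    - {"dx":0,"dy":0,"dz":0,"turn":0}
    - {"dx":0,"dy":0,"dz":0,"turn":0}
    - {"dx":0,"dy":0,"dz":0,"turn":0}
    - {"dx":0,"dy":0,"dz":0,"turn":0}

```text
time_s: 13.15
position: [0.5029, -0.0883, 0.0283]
tcp_rot: [0.734, 0.68, 0.0, 0.001]
force: [-1.1, -0.6, 6.5]
width: 0.186
```

Emit:
move_arm:
  increments:
    - {"dx":0,"dy":0,"dz":0.025,"turn":0}
    - {"dx":0,"dy":0,"dz":0.045,"turn":0}
    - {"dx":0,"dy":0,"dz":0.05,"turn":0}
    - {"dx":-0.01,"dy":-0.025,"dz":0.04,"turn":-0.15}
    - {"dx":-0.02,"dy":-0.03,"dz":0.01,"turn":-0.15}
    - {"dx":-0.02,"dy":-0.035,"dz":0,"turn":-0.16}
    - {"dx":-0.02,"dy":-0.035,"dz":0,"turn":-0.16}
    - {"dx":-0.02,"dy":-0.03,"dz":0,"turn":-0.15}
    - {"dx":-0.02,"dy":-0.025,"dz":0,"turn":-0.15}
    - {"dx":0,"dy":0,"dz":0,"turn":0}

```text
time_s: 14.4
position: [0.3908, -0.27, 0.1975]
tcp_rot: [0.96, 0.281, -0.0, 0.0]
force: [0.2, 0.0, 0.2]
width: 0.188
```

Emit:
move_arm:
  increments:
    - {"dx":0,"dy":0,"dz":0,"turn":0}
    - {"dx":0,"dy":0,"dz":0,"turn":0}

```text
time_s: 14.65
position: [0.393, -0.2671, 0.1975]
tcp_rot: [0.959, 0.285, 0.0, 0.0]
force: [0.2, -0.8, -0.5]
width: 0.189
```

```bash
python3 - <<'E'
from h import *
s=st(); c=cap('wrist','w7.png'); st()
for q in ['tray','microscope']:
  for d in arm.spot_point('wrist',q)[:2]: print(q,d['conf'],d['position'],onz(c,d['position'],0,s))
import pickle; pickle.dump((s,c),open('w7.pkl','wb'))
E
```

```text
t 14.65 p [ 0.393  -0.2671  0.1975] yaw 33.08 F [ 0.2 -0.8 -0.5] w 0.0162
t 14.7 p [ 0.393  -0.2672  0.1974] yaw 33.06 F [-0.8  0.2 -0.8] w 0.0157
tray 0.72 [223.3, 266.1] [ 0.4066736  -0.31719009  0.        ]
```

View pics/w7.png

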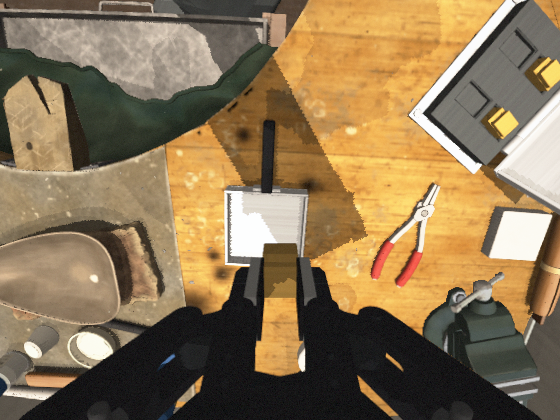

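```bash
python3 - <<'E'
from h import *
im=cv2.imread('pics/w7.png')[110:270,190:350]
cv2.imwrite('pics/w7z.png',cv2.resize(im,None,fx=4,fy=4,interpolation=cv2.INTER_CUBIC))
E
```

```text
(no output)
```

View pics/w7z.png

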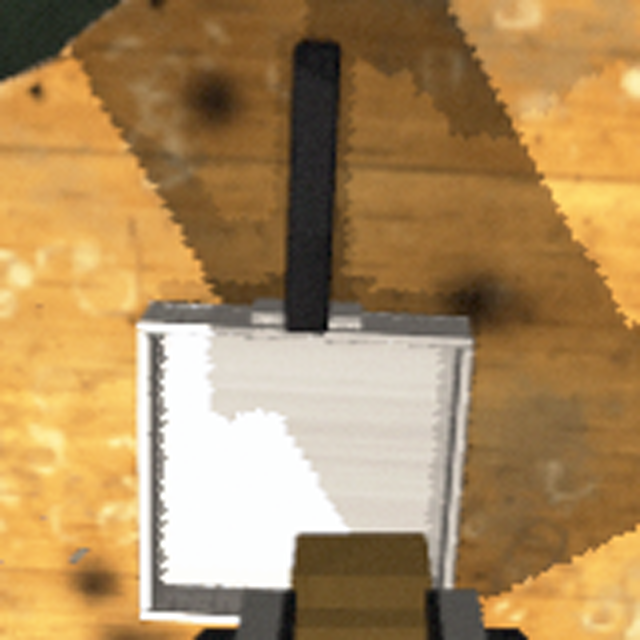

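```bash
python3 - <<'E'
from h import *
import pickle; s,c=pickle.load(open('w7.pkl','rb'))
f=lambda x,y,z: onz(c,[110+y/4,190+x/4],z,s)
a,b,d=f(138,322,.022),f(472,338,.022),f(142,617,.022)
h0,h1=f(318,47,.024),f(307,328,.024)
print(a,b,d,np.linalg.norm(a-b),np.linalg.norm(a-d)); print('c',(b+d)/2)
an=lambda v:np.degrees(np.arctan2(v[1],v[0]))
print(an(d-a),an(b-a)-90,an(h1-h0)); 
t=an(h1-h0); print(h0+.119*np.array([np.cos(np.radians(t)),np.sin(np.radians(t)),0]))
E
```

```text
[ 0.34586358 -0.30177237  0.022     ] [ 0.42267243 -0.25711803  0.022     ] [ 0.39056673 -0.37797212  0.022     ] 0.08884598395059659 0.08834463015430538
c [ 0.40661958 -0.31754508  0.022     ]
-59.60167073983796 -59.82757983436312 -59.8920631932264
[ 0.40783604 -0.31908318  0.024     ]
```

Emit:
move_arm:
  increments:
    - {"dx":0.0125,"dy":-0.035,"dz":0,"turn":-0.025}
    - {"dx":0.0125,"dy":-0.035,"dz":0,"turn":-0.025}
    - {"dx":0,"dy":0,"dz":-0.04,"turn":0}
    - {"dx":0,"dy":0,"dz":-0.05,"turn":0}
    - {"dx":0,"dy":0,"dz":-0.04,"turn":0}
    - {"dx":0,"dy":0,"dz":-0.03,"turn":0}
    - {"dx":0,"dy":0,"dz":-0.017,"turn":0}
    - {"dx":0,"dy":0,"dz":0,"turn":0}
    - {"dx":0,"dy":0,"dz":0,"turn":0}

```text
time_s: 15.92
position: [0.4181, -0.3385, 0.0216]
tcp_rot: [0.966, 0.259, 0.001, 0.001]
force: [1.5, 0.5, 0.4]
width: 0.188
```

Emit:
move_arm:
  jaw: 0.03
  increments:
    - {"dx":0,"dy":0,"dz":0,"turn":0}
    - {"dx":0,"dy":0,"dz":0,"turn":0}
    - {"dx":0,"dy":0,"dz":0,"turn":0}
    - {"dx":0,"dy":0,"dz":0.03,"turn":0}
    - {"dx":0,"dy":0,"dz":0.05,"turn":0}
    - {"dx":0,"dy":0,"dz":0.05,"turn":0}
    - {"dx":-0.01,"dy":0.03,"dz":0.04,"turn":0}
    - {"dx":-0.01,"dy":0.03,"dz":0,"turn":0}
    - {"dx":0,"dy":0,"dz":0,"turn":0}

```text
time_s: 17.05
position: [0.3973, -0.2766, 0.1911]
tcp_rot: [0.966, 0.26, -0.0, 0.001]
force: [0.6, -0.8, 0.3]
width: 0.351
```

```bash
python3 - <<'E'
from h import *
s=st(); c=cap('wrist','w8.png'); st()
E
```

```text
t 17.05 p [ 0.3973 -0.2766  0.1911] yaw 30.18 F [ 0.6 -0.8  0.3] w 0.03
t 17.1 p [ 0.3972 -0.2778  0.1907] yaw 30.1 F [-0.2 -0.5  0.2] w 0.0305
```

View pics/w8.png

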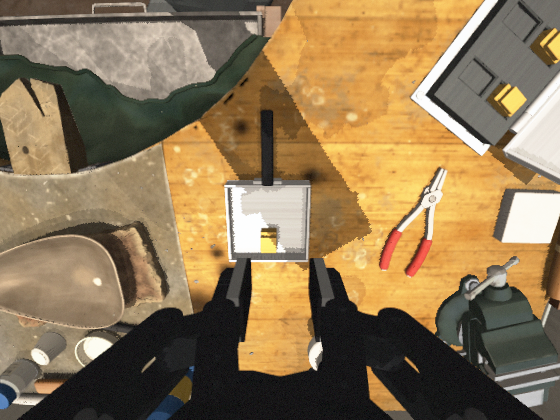

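Emit:
move_arm:
  jaw: 0.034
  increments:
    - {"dx":0.02,"dy":0.027,"dz":0,"turn":0.138}
    - {"dx":0.02,"dy":0.027,"dz":0,"turn":0.138}
    - {"dx":0.02,"dy":0.027,"dz":0,"turn":0.138}
    - {"dx":0.02,"dy":0.027,"dz":0,"turn":0.138}
    - {"dx":0.02,"dy":0.027,"dz":0,"turn":0.138}
    - {"dx":0.02,"dy":0.027,"dz":0,"turn":0.138}
    - {"dx":0.021,"dy":0.025,"dz":0,"turn":0.138}
    - {"dx":0,"dy":0,"dz":-0.05,"turn":0}
    - {"dx":0,"dy":0,"dz":-0.05,"turn":0}
    - {"dx":0,"dy":0,"dz":0,"turn":0}

```text
time_s: 18.35
position: [0.5361, -0.0914, 0.087]
tcp_rot: [0.735, 0.678, -0.002, -0.003]
force: [0.6, -0.6, -0.0]
width: 0.403
```

```bash
python3 - <<'E'
from h import *
s=st()
E
```

```text
t 18.35 p [ 0.5361 -0.0914  0.087 ] yaw 85.37 F [ 0.6 -0.6 -0. ] w 0.0344
```

Emit:
move_arm:
  increments:
    - {"dx":0.001,"dy":0,"dz":0,"turn":0}
    - {"dx":0,"dy":0,"dz":-0.03,"turn":0}
    - {"dx":0,"dy":0,"dz":-0.02,"turn":0}
    - {"dx":0,"dy":0,"dz":-0.012,"turn":0}
    - {"dx":0,"dy":0,"dz":0,"turn":0}
    - {"dx":0,"dy":0,"dz":0,"turn":0}

```text
time_s: 19.1
position: [0.5399, -0.091, 0.0292]
tcp_rot: [0.735, 0.678, 0.0, 0.0]
force: [-0.7, 0.5, 0.2]
width: 0.401
```

Emit:
move_arm:
  jaw: 0
  increments:
    - {"dx":0,"dy":0,"dz":0,"turn":0}
    - {"dx":0,"dy":0,"dz":0,"turn":0}
    - {"dx":0,"dy":0,"dz":0,"turn":0}
    - {"dx":0,"dy":0,"dz":0,"turn":0}

```text
time_s: 19.6
position: [0.54, -0.0911, 0.0293]
tcp_rot: [0.735, 0.678, 0.0, 0.001]
force: [-0.8, -0.9, 6.3]
width: 0.187
```

Emit:
move_arm:
  increments:
    - {"dx":0,"dy":0,"dz":0.025,"turn":0}
    - {"dx":0,"dy":0,"dz":0.045,"turn":0}
    - {"dx":0,"dy":0,"dz":0.05,"turn":0}
    - {"dx":-0.0184,"dy":-0.0281,"dz":0.04,"turn":-0.138}
    - {"dx":-0.02,"dy":-0.03,"dz":0,"turn":-0.138}
    - {"dx":-0.02,"dy":-0.03,"dz":0,"turn":-0.138}
    - {"dx":-0.02,"dy":-0.03,"dz":0,"turn":-0.138}
    - {"dx":-0.02,"dy":-0.03,"dz":0,"turn":-0.138}
    - {"dx":-0.02,"dy":-0.03,"dz":0,"turn":-0.138}
    - {"dx":-0.01,"dy":-0.023,"dz":0,"turn":-0.135}

```text
time_s: 20.85
position: [0.4097, -0.2936, 0.1886]
tcp_rot: [0.966, 0.258, -0.0, 0.0]
force: [0.3, 0.4, -0.2]
width: 0.188
```

Emit:
move_arm:
  increments:
    - {"dx":0,"dy":0,"dz":0,"turn":0}
    - {"dx":0,"dy":0,"dz":0,"turn":0}
    - {"dx":0,"dy":0,"dz":0,"turn":0}

```text
time_s: 21.22
position: [0.4115, -0.2912, 0.1884]
tcp_rot: [0.965, 0.262, 0.0, -0.0]
force: [-0.1, 0.3, 0.2]
width: 0.186
```

```bash
python3 - <<'E'
from h import *
s=st(); c=cap('wrist','w9.png')
im=cv2.imread('pics/w9.png')[60:300,130:450]
cv2.imwrite('pics/w9z.png',cv2.resize(im,None,fx=2.5,fy=2.5,interpolation=cv2.INTER_CUBIC))
for d in arm.spot_point('wrist','tray')[:2]: print(d['conf'],d['position'],onz(c,d['position'],0,s))
E
```

```text
t 21.23 p [ 0.4115 -0.2912  0.1884] yaw 30.38 F [-0.1  0.3  0.2] w 0.0159
0.67 [197.9, 264.1] [ 0.4044191  -0.31322142  0.        ]
```

View pics/w9z.png

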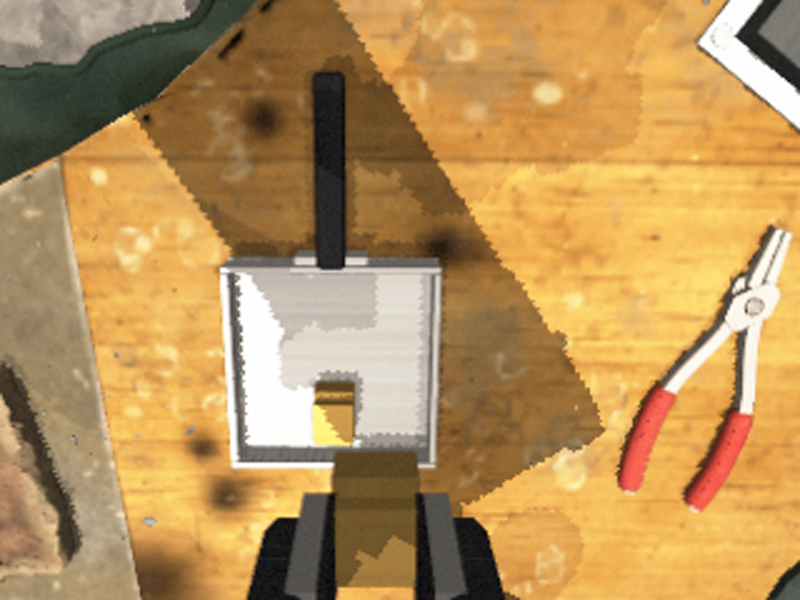

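Emit:
move_arm:
  increments:
    - {"dx":0,"dy":0,"dz":-0.04,"turn":0}
    - {"dx":0,"dy":0,"dz":-0.05,"turn":0}
    - {"dx":0,"dy":0,"dz":-0.04,"turn":0}
    - {"dx":0,"dy":0,"dz":-0.02,"turn":0}
    - {"dx":0,"dy":0,"dz":-0.01,"turn":0}
    - {"dx":0,"dy":0,"dz":0,"turn":0}
    - {"dx":0,"dy":0,"dz":0,"turn":0}

```text
time_s: 22.2
position: [0.4116, -0.2925, 0.0293]
tcp_rot: [0.965, 0.261, 0.0, 0.001]
force: [0.3, -0.3, 0.2]
width: 0.187
```

Emit:
move_arm:
  jaw: 0.03
  increments:
    - {"dx":0,"dy":0,"dz":0,"turn":0}
    - {"dx":0,"dy":0,"dz":0,"turn":0}
    - {"dx":0,"dy":0,"dz":0,"turn":0}
    - {"dx":0,"dy":0,"dz":0.03,"turn":0}
    - {"dx":0,"dy":0,"dz":0.05,"turn":0}
    - {"dx":0,"dy":0,"dz":0.05,"turn":0}
    - {"dx":0.0,"dy":0.0,"dz":0.03,"turn":0}
    - {"dx":0,"dy":0,"dz":0,"turn":0}

```text
time_s: 23.2
position: [0.412, -0.2929, 0.1908]
tcp_rot: [0.965, 0.261, 0.001, 0.002]
force: [-0.2, 1.1, -0.7]
width: 0.353
```

```bash
python3 - <<'E'
from h import *
s=st(); c=cap('wrist','w10.png')
E
```

```text
t 23.2 p [ 0.412  -0.2929  0.1908] yaw 30.22 F [-0.2  1.1 -0.7] w 0.0302
```

View pics/w10.png

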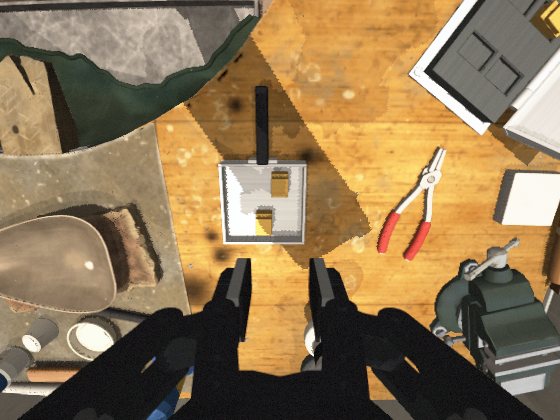

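Emit:
move_arm:
  jaw: 0.034
  increments:
    - {"dx":0.019,"dy":0.037,"dz":0,"turn":0.138}
    - {"dx":0.019,"dy":0.037,"dz":0,"turn":0.138}
    - {"dx":0.019,"dy":0.037,"dz":0,"turn":0.138}
    - {"dx":0.019,"dy":0.037,"dz":0,"turn":0.138}
    - {"dx":0.019,"dy":0.037,"dz":0,"turn":0.138}
    - {"dx":0.019,"dy":0.037,"dz":0,"turn":0.138}
    - {"dx":0.017,"dy":0.0367,"dz":0,"turn":0.137}
    - {"dx":0,"dy":0,"dz":-0.05,"turn":0}
    - {"dx":0,"dy":0,"dz":-0.05,"turn":0}
    - {"dx":0,"dy":0,"dz":0,"turn":0}

```text
time_s: 24.5
position: [0.5387, -0.0332, 0.0844]
tcp_rot: [0.734, 0.679, -0.002, -0.003]
force: [0.4, -0.3, 0.7]
width: 0.398
```

Emit:
move_arm:
  increments:
    - {"dx":0,"dy":0,"dz":0,"turn":0}
    - {"dx":0,"dy":0,"dz":0,"turn":0}

```text
time_s: 24.75
position: [0.5431, -0.0335, 0.0903]
tcp_rot: [0.734, 0.679, 0.001, 0.001]
force: [-0.6, -0.5, -0.3]
width: 0.4
```

```bash
python3 - <<'E'
from h import *
s=st()
E
```

```text
t 24.75 p [ 0.5431 -0.0335  0.0903] yaw 85.5 F [-0.6 -0.5 -0.3] w 0.0342
```

Emit:
move_arm:
  increments:
    - {"dx":0,"dy":0,"dz":-0.03,"turn":0}
    - {"dx":0,"dy":0,"dz":-0.02,"turn":0}
    - {"dx":0,"dy":0,"dz":-0.011,"turn":0}
    - {"dx":0,"dy":0,"dz":0,"turn":0}
    - {"dx":0,"dy":0,"dz":0,"turn":0}

```text
time_s: 25.38
position: [0.5425, -0.0333, 0.0281]
tcp_rot: [0.734, 0.679, 0.0, 0.0]
force: [-0.0, 0.7, 0.5]
width: 0.399
```

Emit:
move_arm:
  jaw: 0
  increments:
    - {"dx":0,"dy":0,"dz":0,"turn":0}
    - {"dx":0,"dy":0,"dz":0,"turn":0}
    - {"dx":0,"dy":0,"dz":0,"turn":0}
    - {"dx":0,"dy":0,"dz":0,"turn":0}

```text
time_s: 25.88
position: [0.5426, -0.0335, 0.0283]
tcp_rot: [0.734, 0.679, 0.0, 0.001]
force: [-1.4, -0.9, 5.8]
width: 0.193
```

Emit:
move_arm:
  increments:
    - {"dx":0,"dy":0,"dz":0.025,"turn":0}
    - {"dx":0,"dy":0,"dz":0.045,"turn":0}
    - {"dx":0,"dy":0,"dz":0.05,"turn":0}
    - {"dx":-0.0229,"dy":-0.0394,"dz":0.04,"turn":-0.138}
    - {"dx":-0.0229,"dy":-0.0394,"dz":0,"turn":-0.138}
    - {"dx":-0.0229,"dy":-0.0394,"dz":0,"turn":-0.138}
    - {"dx":-0.0229,"dy":-0.0394,"dz":0,"turn":-0.138}
    - {"dx":-0.0229,"dy":-0.0394,"dz":0,"turn":-0.138}
    - {"dx":-0.0229,"dy":-0.0394,"dz":0,"turn":-0.138}
    - {"dx":-0.023,"dy":-0.0394,"dz":0,"turn":-0.135}

```text
time_s: 27.12
position: [0.3807, -0.3104, 0.1878]
tcp_rot: [0.966, 0.26, 0.0, 0.0]
force: [0.3, -0.2, -1.0]
width: 0.19
```

Emit:
move_arm:
  increments:
    - {"dx":0,"dy":0,"dz":0,"turn":0}
    - {"dx":0,"dy":0,"dz":0,"turn":0}
    - {"dx":0,"dy":0,"dz":0,"turn":0}

```text
time_s: 27.5
position: [0.3823, -0.3081, 0.1875]
tcp_rot: [0.965, 0.263, 0.0, 0.0]
force: [0.3, 0.3, 0.1]
width: 0.187
```

```bash
python3 - <<'E'
from h import *
s=st(); c=cap('wrist','w11.png')
im=cv2.imread('pics/w11.png')[60:300,130:450]
cv2.imwrite('pics/w11z.png',cv2.resize(im,None,fx=2.5,fy=2.5,interpolation=cv2.INTER_CUBIC))
for d in arm.spot_point('wrist','tray')[:2]: print(d['conf'],d['position'],onz(c,d['position'],0,s))
E
```

```text
t 27.5 p [ 0.3823 -0.3081  0.1875] yaw 30.5 F [0.3 0.3 0.1] w 0.016
0.75 [200.2, 294.5] [ 0.40568122 -0.31510779  0.        ]
```

View pics/w11z.png

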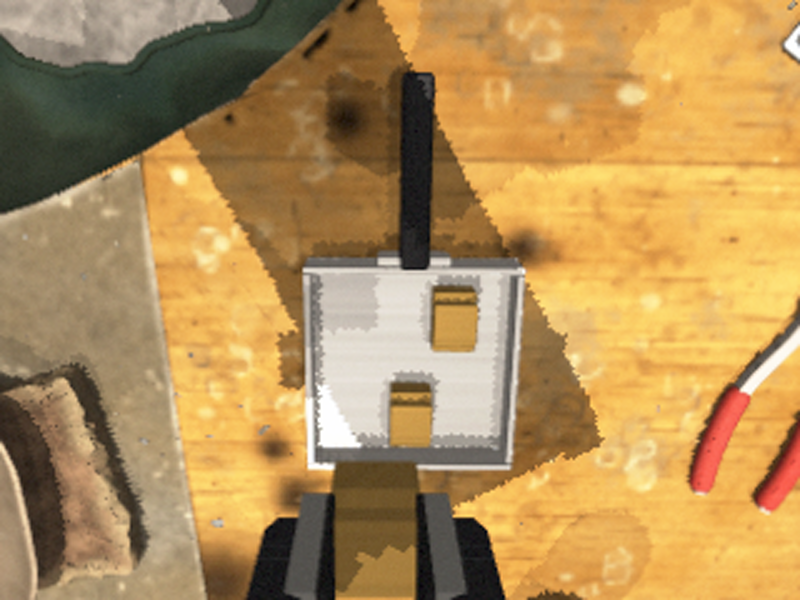

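Emit:
move_arm:
  increments:
    - {"dx":0,"dy":0,"dz":-0.04,"turn":0}
    - {"dx":0,"dy":0,"dz":-0.05,"turn":0}
    - {"dx":0,"dy":0,"dz":-0.04,"turn":0}
    - {"dx":0,"dy":0,"dz":-0.02,"turn":0}
    - {"dx":0,"dy":0,"dz":-0.008,"turn":0}
    - {"dx":0,"dy":0,"dz":0,"turn":0}
    - {"dx":0,"dy":0,"dz":0,"turn":0}

```text
time_s: 28.48
position: [0.3822, -0.3097, 0.0303]
tcp_rot: [0.965, 0.262, 0.0, 0.001]
force: [1.1, -0.6, -0.3]
width: 0.191
```

Emit:
move_arm:
  jaw: 0.03
  increments:
    - {"dx":0,"dy":0,"dz":0,"turn":0}
    - {"dx":0,"dy":0,"dz":0,"turn":0}
    - {"dx":0,"dy":0,"dz":0,"turn":0}
    - {"dx":0,"dy":0,"dz":0.03,"turn":0}
    - {"dx":0,"dy":0,"dz":0.05,"turn":0}
    - {"dx":0,"dy":0,"dz":0.05,"turn":0}
    - {"dx":0.01,"dy":0.02,"dz":0.04,"turn":0}
    - {"dx":0,"dy":0,"dz":0.04,"turn":0}
    - {"dx":0,"dy":0,"dz":0,"turn":0}

```text
time_s: 29.6
position: [0.3929, -0.2898, 0.2423]
tcp_rot: [0.965, 0.262, 0.001, 0.002]
force: [-0.7, 0.5, -1.2]
width: 0.35
```

```bash
python3 - <<'E'
from h import *
s=st(); c=cap('wrist','w12.png'); c=cap('scene','s12.png')
E
```

```text
t 29.6 p [ 0.3929 -0.2898  0.2423] yaw 30.36 F [-0.7  0.5 -1.2] w 0.0299
```

View pics/w12.png

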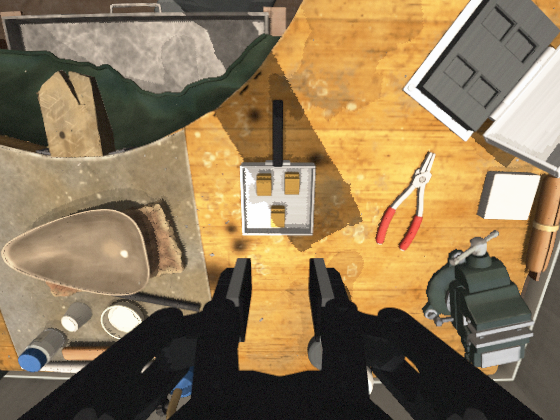

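View pics/s12.png

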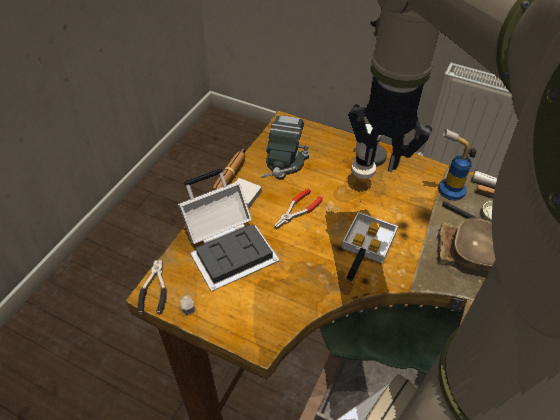

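Emit:
move_arm:
  jaw: 0.024
  increments:
    - {"dx":0.03,"dy":0.025,"dz":0.01,"turn":-0.1}
    - {"dx":0.035,"dy":0.03,"dz":0,"turn":-0.1}
    - {"dx":0.035,"dy":0.03,"dz":0,"turn":-0.1}
    - {"dx":0.035,"dy":0.03,"dz":0,"turn":-0.1}
    - {"dx":0.035,"dy":0.03,"dz":0,"turn":-0.1}
    - {"dx":0.035,"dy":0.03,"dz":0,"turn":-0.107}
    - {"dx":0,"dy":0.01,"dz":0,"turn":0}
    - {"dx":0,"dy":0,"dz":0,"turn":0}
    - {"dx":0,"dy":0,"dz":0,"turn":0}
    - {"dx":0,"dy":0,"dz":0,"turn":0}

```text
time_s: 30.95
position: [0.596, -0.1058, 0.2493]
tcp_rot: [0.999, -0.04, -0.0, 0.0]
force: [-0.0, -0.6, 1.2]
width: 0.283
```

```bash
python3 - <<'E'
from h import *
s=st(); c=cap('wrist','w13.png')
print(proj(c,(.648,-.0704,.118),s))
for e in (.036,-.036): print(proj(c,(.648+.0767*e,-.0704+.997*e,.118),s))
for d in arm.spot_point('wrist','lid_bar')[:2]: print(d['conf'],d['position'],onz(c,d['position'],.118,s))
E
```

```text
t 30.95 p [ 0.596  -0.1058  0.2493] yaw -4.55 F [-0.  -0.6  1.2] w 0.0242
[157.07760107 335.41971203]
[114.63335266 337.63545379]
[196.20735486 333.31327522]
0.8 [157.8, 334.9] [ 0.6475265  -0.07100355  0.118     ]
```

View pics/w13.png

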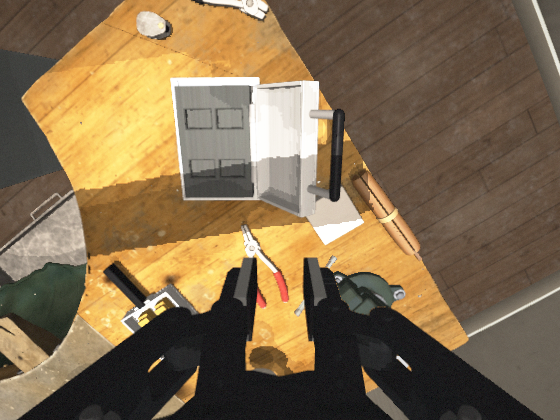

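Emit:
move_arm:
  increments:
    - {"dx":0.0265,"dy":0.0175,"dz":0,"turn":0}
    - {"dx":0.026,"dy":0.017,"dz":0,"turn":0}
    - {"dx":0,"dy":0,"dz":-0.04,"turn":0}
    - {"dx":0,"dy":0,"dz":-0.03,"turn":0}
    - {"dx":0,"dy":0,"dz":0,"turn":0}
    - {"dx":0,"dy":0,"dz":0,"turn":0}

```text
time_s: 31.8
position: [0.6495, -0.07, 0.1809]
tcp_rot: [0.999, -0.039, 0.001, 0.0]
force: [0.6, 0.2, 0.9]
width: 0.283
```

```bash
python3 - <<'E'
from h import *
s=st(); c=cap('wrist','w14.png')
E
```

```text
t 31.8 p [ 0.6495 -0.07    0.1809] yaw -4.47 F [0.6 0.2 0.9] w 0.0241
```

View pics/w14.png

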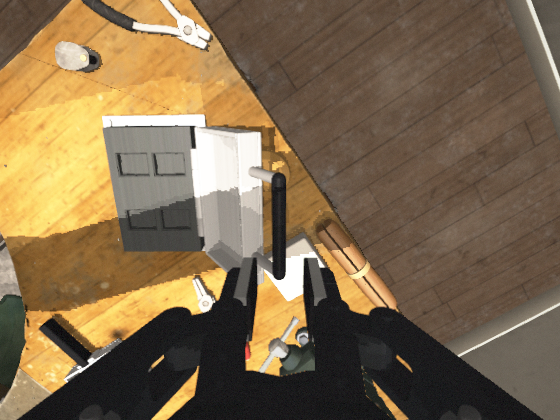

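Emit:
move_arm:
  increments:
    - {"dx":0,"dy":0,"dz":-0.03,"turn":0}
    - {"dx":0,"dy":0,"dz":-0.03,"turn":0}
    - {"dx":0,"dy":0,"dz":-0.015,"turn":0}
    - {"dx":0,"dy":0,"dz":0,"turn":0}
    - {"dx":0,"dy":0,"dz":0,"turn":0}

```text
time_s: 32.48
position: [0.6499, -0.0697, 0.106]
tcp_rot: [0.999, -0.039, 0.001, 0.0]
force: [-0.3, -0.3, 0.8]
width: 0.281
```

Emit:
move_arm:
  jaw: 0
  increments:
    - {"dx":0,"dy":0,"dz":0,"turn":0}
    - {"dx":0,"dy":0,"dz":0,"turn":0}
    - {"dx":0,"dy":0,"dz":0,"turn":0}
    - {"dx":0,"dy":0,"dz":0,"turn":0}

```text
time_s: 32.98
position: [0.649, -0.0696, 0.1058]
tcp_rot: [0.999, -0.039, 0.0, 0.0]
force: [-5.3, -0.1, 6.8]
width: 0.087
```

```bash
python3 - <<'E'
from h import *
s=st()
r=.122; a0=np.arcsin(.010/r); prev=None
for th in np.arange(2.2,-.01,-.1):
    a=a0+th; q=np.array([-r*np.cos(a),r*np.sin(a)])
    if prev is not None: d=q-prev; print(round(th,2), (d[0]*np.cos(np.radians(-4.4))).round(4),(d[0]*np.sin(np.radians(-4.4))).round(4),d[1].round(4), 'cum',(.6495+(q[0]-.0797)*.997).round(4), (.105+q[1]-.0924).round(4))
    prev=q
E
```

```text
t 32.98 p [ 0.649  -0.0696  0.1058] yaw -4.44 F [-5.3 -0.1  6.8] w 0.0075
2.1 -0.0096 0.0007 0.0075 cum 0.6398 0.1125
2.0 -0.0103 0.0008 0.0065 cum 0.6296 0.119
1.9 -0.0109 0.0008 0.0054 cum 0.6187 0.1244
1.8 -0.0114 0.0009 0.0043 cum 0.6073 0.1287
1.7 -0.0117 0.0009 0.0031 cum 0.5955 0.1319
1.6 -0.012 0.0009 0.002 cum 0.5835 0.1338
1.5 -0.0121 0.0009 0.0007 cum 0.5714 0.1346
1.4 -0.0121 0.0009 -0.0005 cum 0.5593 0.1341
1.3 -0.012 0.0009 -0.0017 cum 0.5472 0.1324
1.2 -0.0118 0.0009 -0.0029 cum 0.5354 0.1295
1.1 -0.0115 0.0009 -0.0041 cum 0.5239 0.1255
1.0 -0.011 0.0008 -0.0052 cum 0.5129 0.1203
0.9 -0.0104 0.0008 -0.0063 cum 0.5025 0.1141
0.8 -0.0098 0.0008 -0.0073 cum 0.4927 0.1068
0.7 -0.009 0.0007 -0.0082 cum 0.4837 0.0986
0.6 -0.0081 0.0006 -0.0091 cum 0.4756 0.0895
0.5 -0.0072 0.0006 -0.0098 cum 0.4684 0.0797
0.4 -0.0062 0.0005 -0.0105 cum 0.4623 0.0692
0.3 -0.0051 0.0004 -0.0111 cum 0.4572 0.0581
0.2 -0.004 0.0003 -0.0115 cum 0.4532 0.0466
0.1 -0.0028 0.0002 -0.0119 cum 0.4504 0.0347
-0.0 -0.0016 0.0001 -0.0121 cum 0.4488 0.0226
```

Consistent with the shut position. Swing back.

Emit:
move_arm:
  increments:
    - {"dx":-0.0096,"dy":0.0007,"dz":0.0075,"turn":0}
    - {"dx":-0.0103,"dy":0.0008,"dz":0.0065,"turn":0}
    - {"dx":-0.0109,"dy":0.0008,"dz":0.0054,"turn":0}
    - {"dx":-0.0114,"dy":0.0009,"dz":0.0043,"turn":0}
    - {"dx":-0.0117,"dy":0.0009,"dz":0.0031,"turn":0}

```text
time_s: 33.6
position: [0.5968, -0.0657, 0.1341]
tcp_rot: [0.999, -0.039, 0.003, 0.0]
force: [6.9, -0.7, 8.9]
width: 0.094
```

Emit:
move_arm:
  increments:
    - {"dx":-0.012,"dy":0.0009,"dz":0.002,"turn":0}
    - {"dx":-0.0121,"dy":0.0009,"dz":0.0007,"turn":0}
    - {"dx":-0.0121,"dy":0.0009,"dz":-0.0005,"turn":0}
    - {"dx":-0.012,"dy":0.0009,"dz":-0.0017,"turn":0}
    - {"dx":-0.0118,"dy":0.0009,"dz":-0.0029,"turn":0}

```text
time_s: 34.22
position: [0.535, -0.061, 0.1298]
tcp_rot: [0.999, -0.039, 0.001, 0.0]
force: [5.9, 0.1, -11.3]
width: 0.089
```

```bash
python3 - <<'E'
from h import *
s=st(); c=cap('scene','s15.png')
im=cv2.imread('pics/s15.png')[120:300,150:420]
cv2.imwrite('pics/s15z.png',cv2.resize(im,None,fx=2.5,fy=2.5))
E
```

```text
t 34.23 p [ 0.535  -0.061   0.1298] yaw -4.44 F [  5.9   0.1 -11.3] w 0.0076
```

View pics/s15z.png

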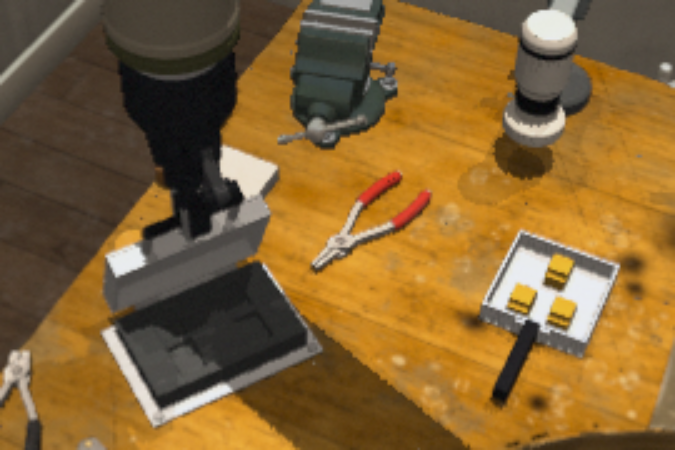

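Emit:
move_arm:
  increments:
    - {"dx":-0.0115,"dy":0.0009,"dz":-0.0045,"turn":0}
    - {"dx":-0.011,"dy":0.0008,"dz":-0.0055,"turn":0}
    - {"dx":-0.0104,"dy":0.0008,"dz":-0.0063,"turn":0}
    - {"dx":-0.0098,"dy":0.0008,"dz":-0.0073,"turn":0}
    - {"dx":-0.009,"dy":0.0007,"dz":-0.0082,"turn":0}

```text
time_s: 34.9
position: [0.4828, -0.0571, 0.0965]
tcp_rot: [0.999, -0.039, 0.0, 0.0]
force: [2.8, -0.3, 2.4]
width: 0.087
```

Emit:
move_arm:
  increments:
    - {"dx":-0.0081,"dy":0.0006,"dz":-0.0091,"turn":0}
    - {"dx":-0.0072,"dy":0.0006,"dz":-0.0098,"turn":0}
    - {"dx":-0.0062,"dy":0.0005,"dz":-0.0105,"turn":0}
    - {"dx":-0.0051,"dy":0.0004,"dz":-0.0111,"turn":0}
    - {"dx":-0.004,"dy":0.0003,"dz":-0.0115,"turn":0}

```text
time_s: 35.52
position: [0.4524, -0.0548, 0.0441]
tcp_rot: [0.999, -0.039, -0.0, -0.0]
force: [1.3, -0.5, 1.1]
width: 0.086
```

Emit:
move_arm:
  increments:
    - {"dx":-0.0028,"dy":0.0002,"dz":-0.011,"turn":0}
    - {"dx":-0.0008,"dy":0.0001,"dz":-0.006,"turn":0}
    - {"dx":0,"dy":0,"dz":-0.003,"turn":0}
    - {"dx":0,"dy":0,"dz":0,"turn":0}

```text
time_s: 36.02
position: [0.4484, -0.0545, 0.0245]
tcp_rot: [0.999, -0.039, -0.001, -0.0]
force: [-4.6, -0.8, 0.9]
width: 0.091
```

Emit:
move_arm:
  increments:
    - {"dx":0,"dy":0,"dz":-0.002,"turn":0}
    - {"dx":0,"dy":0,"dz":-0.001,"turn":0}
    - {"dx":0,"dy":0,"dz":0,"turn":0}

```text
time_s: 36.4
position: [0.4481, -0.0545, 0.0217]
tcp_rot: [0.999, -0.039, -0.001, 0.0]
force: [-7.2, 0.5, 2.1]
width: 0.087
```

Emit:
move_arm:
  jaw: 0.026
  increments:
    - {"dx":0,"dy":0,"dz":0,"turn":0}
    - {"dx":0,"dy":0,"dz":0,"turn":0}
    - {"dx":0,"dy":0,"dz":0.02,"turn":0}
    - {"dx":0,"dy":0,"dz":0.04,"turn":0}
    - {"dx":0,"dy":0,"dz":0.05,"turn":0}
    - {"dx":0,"dy":0,"dz":0.05,"turn":0}
    - {"dx":0,"dy":0,"dz":0,"turn":0}

```text
time_s: 37.28
position: [0.4517, -0.0546, 0.1857]
tcp_rot: [0.999, -0.039, 0.004, 0.001]
force: [-0.1, -0.1, -1.0]
width: 0.299
```

```bash
python3 - <<'E'
from h import *
s=st(); c=cap('scene','s16.png')
im=cv2.imread('pics/s16.png')[120:300,150:420]
cv2.imwrite('pics/s16z.png',cv2.resize(im,None,fx=2.5,fy=2.5)); c=cap('wrist','w16.png')
E
```

```text
t 37.27 p [ 0.4517 -0.0546  0.1857] yaw -4.44 F [-0.1 -0.1 -1. ] w 0.0255
```

View pics/s16z.png

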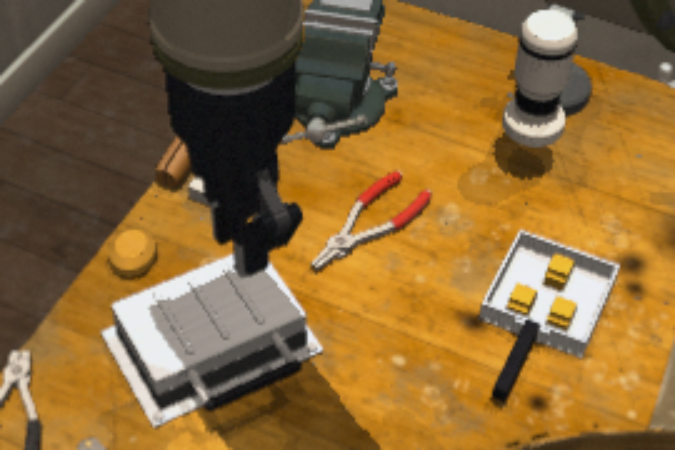

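View pics/w16.png

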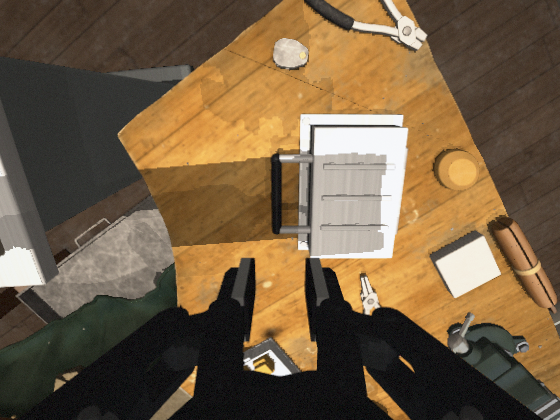

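Emit:
move_arm:
  jaw: 0.04
  increments:
    - {"dx":-0.005,"dy":-0.005,"dz":0.03,"turn":0.1}
    - {"dx":-0.015,"dy":-0.025,"dz":0.03,"turn":0.1}
    - {"dx":-0.015,"dy":-0.03,"dz":0,"turn":0.1}
    - {"dx":-0.015,"dy":-0.03,"dz":0,"turn":0.1}
    - {"dx":-0.015,"dy":-0.03,"dz":0,"turn":0.1}
    - {"dx":-0.015,"dy":-0.03,"dz":0,"turn":0.104}
    - {"dx":0,"dy":0,"dz":0,"turn":0}
    - {"dx":0,"dy":0,"dz":0,"turn":0}
    - {"dx":0,"dy":0,"dz":0,"turn":0}

```text
time_s: 38.5
position: [0.3696, -0.2036, 0.2416]
tcp_rot: [0.965, 0.261, -0.0, -0.0]
force: [0.4, 0.3, 1.4]
width: 0.47
```

```bash
python3 - <<'E'
from h import *
import pickle
s=st(); c=cap('wrist','w17.png'); pickle.dump((s,c),open('w17.pkl','wb'))
for q in ['tray','microscope']:
  for d in arm.spot_point('wrist',q)[:2]: print(q,d['conf'],d['position'],onz(c,d['position'],0,s))
for n in ('top','scene'):
  c=cap(n,n+'17.png')
  for q in ['tray','microscope']:
    for d in arm.spot_point(n,q)[:1]: print(n,q,d['conf'],d['position'],onz(c,d['position'],0))
E
```

```text
t 38.5 p [ 0.3696 -0.2036  0.2416] yaw 30.22 F [0.4 0.3 1.4] w 0.0401
microscope 0.65 [259.9, 386.7] [ 0.55944762 -0.23367326  0.        ]
microscope 0.58 [340.4, 310.4] [ 0.54154739 -0.40523914  0.        ]
top microscope 0.74 [198.1, 410.9] [ 0.54158655 -0.41682111  0.        ]
scene tray 0.73 [239.8, 371.6] [ 0.40388829 -0.32346824  0.        ]
scene microscope 0.47 [183.8, 356.8] [ 0.54910013 -0.40241719  0.        ]
```

View pics/w17.png

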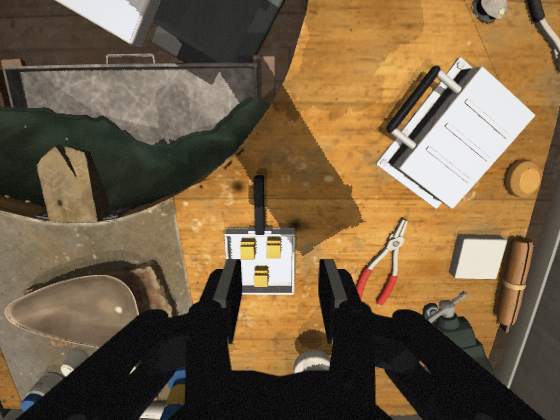

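```bash
python3 - <<'E'
from h import *
a=cv2.imread('pics/scene0.png')[80:200,320:420]; b=cv2.imread('pics/top0.png')[120:220,380:500]
A=cv2.resize(a,None,fx=4.5,fy=4.5,interpolation=cv2.INTER_CUBIC);B=cv2.resize(b,None,fx=4.5,fy=4.5,interpolation=cv2.INTER_CUBIC)
cv2.imwrite('pics/ma.png',A);cv2.imwrite('pics/mb.png',B)
E
```

```text
(no output)
```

View pics/ma.png

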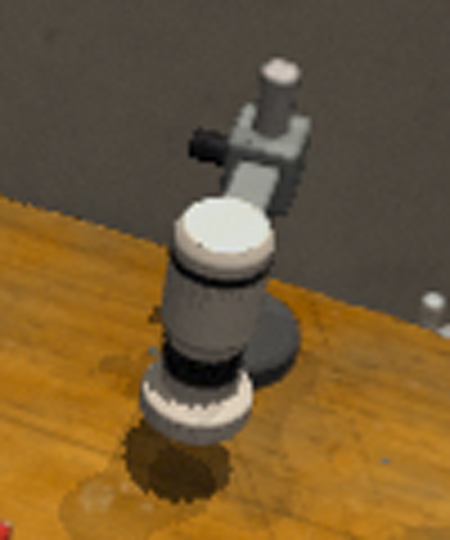

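View pics/mb.png

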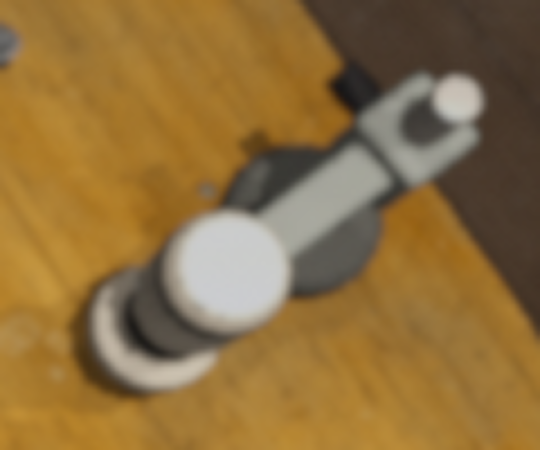

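```bash
python3 - <<'E'
from h import *
cs=cap('scene');ct=cap('top')
S=lambda x,y,z:onz(cs,[80+y/4.5,320+x/4.5],z); T=lambda x,y,z:onz(ct,[120+y/4.5,380+x/4.5],z)
print('cap',S(225,225,.162),T(228,268,.162)); print('pillar',S(281,70,.181),T(457,100,.181))
# foot circle z=.018 right portions; ring fits
t=np.linspace(0,2*np.pi,73)
def ext(c,ctr,r,z,off):
    P=np.array([proj(c,(ctr[0]+r*np.cos(a),ctr[1]+r*np.sin(a),z)) for a in t]); P=(P-np.array(off))*4.5
    return 'rows',P[:,0].min().round(),P[:,0].max().round(),'cols',P[:,1].min().round(),P[:,1].max().round()
for ctr in [(.545,-.41),(.54,-.405),(.54,-.41),(.545,-.405),(.55,-.41)]:
    print(ctr,'scene',ext(cs,ctr,.028,.044,(80,320)),'top',ext(ct,ctr,.028,.044,(120,380)))
E
```

```text
cap [ 0.5424096  -0.40792413  0.162     ] [ 0.5417173  -0.40855941  0.162     ]
pillar [ 0.60127788 -0.49052644  0.181     ] [ 0.59989876 -0.49166483  0.181     ]
(0.545, -0.41) scene ('rows', np.float64(366.0), np.float64(444.0), 'cols', np.float64(137.0), np.float64(249.0)) top ('rows', np.float64(263.0), np.float64(387.0), 'cols', np.float64(85.0), np.float64(213.0))
(0.54, -0.405) scene ('rows', np.float64(375.0), np.float64(454.0), 'cols', np.float64(135.0), np.float64(248.0)) top ('rows', np.float64(274.0), np.float64(398.0), 'cols', np.float64(74.0), np.float64(203.0))
(0.54, -0.41) scene ('rows', np.float64(372.0), np.float64(450.0), 'cols', np.float64(143.0), np.float64(255.0)) top ('rows', np.float64(274.0), np.float64(398.0), 'cols', np.float64(85.0), np.float64(214.0))
(0.545, -0.405) scene ('rows', np.float64(370.0), np.float64(448.0), 'cols', np.float64(129.0), np.float64(241.0)) top ('rows', np.float64(263.0), np.float64(387.0), 'cols', np.float64(73.0), np.float64(202.0))
(0.55, -0.41) scene ('rows', np.float64(360.0), np.float64(438.0), 'cols', np.float64(131.0), np.float64(242.0)) top ('rows', np.float64(252.0), np.float64(376.0), 'cols', np.float64(84.0), np.float64(212.0))
```

```bash
python3 - <<'E'
from h import *
im=cv2.imread('pics/w17.png')[160:310,200:350]
cv2.imwrite('pics/w17z.png',cv2.resize(im,None,fx=4,fy=4,interpolation=cv2.INTER_CUBIC))
E
```

```text
(no output)
```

View pics/w17z.png

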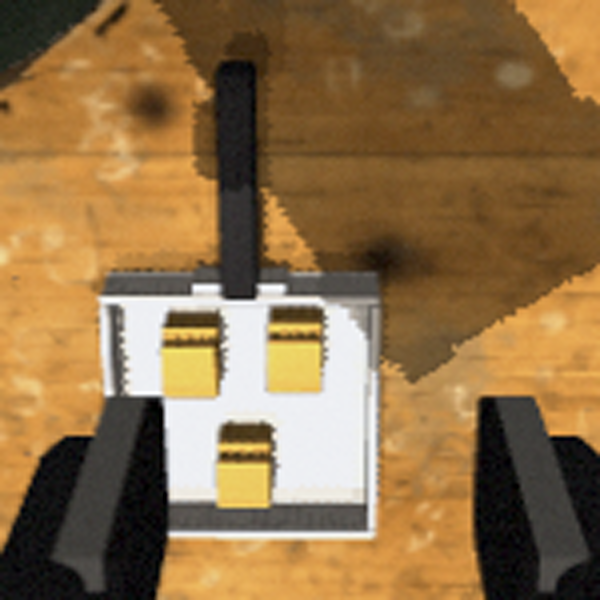

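```bash
python3 - <<'E'
from h import *
import pickle; s,c=pickle.load(open('w17.pkl','rb'))
f=lambda x,y,z: onz(c,[160+y/4,200+x/4],z,s)
a,b,d=f(101,300,.022),f(381,297,.022),f(375,536,.022)
h0,h1=f(236,67,.024),f(239,296,.024)
an=lambda v:np.degrees(np.arctan2(v[1],v[0]))
cc=(a+d)/2
print('c',cc,an(d-b),an(b-a)-90,an(h1-h0),np.linalg.norm(a-b),np.linalg.norm(b-d))
u=np.radians(-59.8);x=np.array([np.cos(u),np.sin(u)])
print('h0',h0,'handle u of h0',(h0[:2]-cc[:2])@x, 'grasp',h0[:2]+x*.022)
E
```

```text
c [ 0.4071615  -0.31797925  0.022     ] -60.19117791012106 -59.12196799331775 -60.34615290163868 0.08892807341320844 0.08875518685906544
h0 [ 0.34741608 -0.21415043  0.024     ] handle u of h0 -0.1197897686846339 grasp [ 0.35848252 -0.23316448]
```

Emit:
move_arm:
  increments:
    - {"dx":-0.011,"dy":-0.0294,"dz":0,"turn":-0.002}
    - {"dx":0,"dy":0,"dz":-0.05,"turn":0}
    - {"dx":0,"dy":0,"dz":-0.06,"turn":0}
    - {"dx":0,"dy":0,"dz":-0.05,"turn":0}
    - {"dx":0,"dy":0,"dz":-0.03,"turn":0}
    - {"dx":0,"dy":0,"dz":0,"turn":0}
    - {"dx":0,"dy":0,"dz":0,"turn":0}
    - {"dx":0,"dy":0,"dz":0,"turn":0}

```text
time_s: 40.05
position: [0.3591, -0.2346, 0.0534]
tcp_rot: [0.966, 0.259, 0.001, 0.001]
force: [0.1, -0.8, 0.5]
width: 0.467
```

```bash
python3 - <<'E'
from h import *
s=st(); c=cap('wrist','w18.png')
E
```

```text
t 40.05 p [ 0.3591 -0.2346  0.0534] yaw 30.04 F [ 0.1 -0.8  0.5] w 0.0399
```

View pics/w18.png

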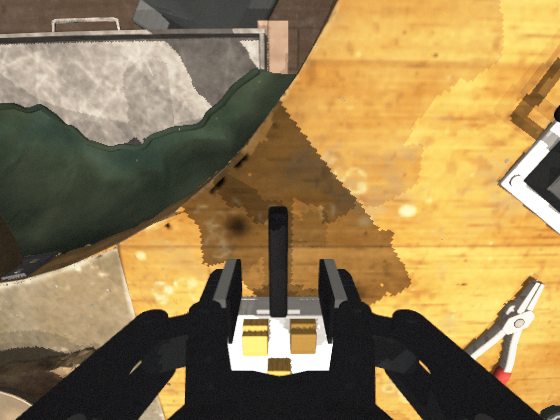

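Emit:
move_arm:
  increments:
    - {"dx":0,"dy":0,"dz":-0.025,"turn":0}
    - {"dx":0,"dy":0,"dz":-0.015,"turn":0}
    - {"dx":0,"dy":0,"dz":-0.007,"turn":0}
    - {"dx":0,"dy":0,"dz":0,"turn":0}
    - {"dx":0,"dy":0,"dz":0,"turn":0}

```text
time_s: 40.72
position: [0.3586, -0.2341, 0.0055]
tcp_rot: [0.966, 0.259, 0.0, 0.0]
force: [-0.1, -0.1, -0.7]
width: 0.471
```

Emit:
move_arm:
  jaw: 0
  increments:
    - {"dx":0,"dy":0,"dz":0,"turn":0}
    - {"dx":0,"dy":0,"dz":0,"turn":0}
    - {"dx":0,"dy":0,"dz":0,"turn":0}
    - {"dx":0,"dy":0,"dz":0,"turn":0}
    - {"dx":0,"dy":0,"dz":0,"turn":0}

```text
time_s: 41.35
position: [0.3583, -0.2341, 0.0053]
tcp_rot: [0.966, 0.259, 0.0, 0.0]
force: [-1.2, 0.4, 5.5]
width: 0.122
```

```bash
python3 - <<'E'
from h import *
s=st()
E
```

```text
t 41.35 p [ 0.3583 -0.2341  0.0053] yaw 30.04 F [-1.2  0.4  5.5] w 0.0104
```

Emit:
move_arm:
  increments:
    - {"dx":0.003,"dy":-0.002,"dz":0,"turn":0}
    - {"dx":0.006,"dy":-0.004,"dz":0,"turn":0}
    - {"dx":0.008,"dy":-0.0055,"dz":0,"turn":0}
    - {"dx":0.008,"dy":-0.0055,"dz":0,"turn":0}
    - {"dx":0.008,"dy":-0.0055,"dz":0,"turn":0}
    - {"dx":0.008,"dy":-0.0055,"dz":0,"turn":0}
    - {"dx":0.008,"dy":-0.0055,"dz":0,"turn":0}
    - {"dx":0.008,"dy":-0.0055,"dz":0,"turn":0}
    - {"dx":0.006,"dy":-0.004,"dz":0,"turn":0}
    - {"dx":0.003,"dy":-0.002,"dz":0,"turn":0}

```text
time_s: 42.6
position: [0.4237, -0.2784, 0.0051]
tcp_rot: [0.966, 0.259, -0.001, -0.001]
force: [-6.5, 4.6, 11.4]
width: 0.121
```

```bash
python3 - <<'E'
from h import *
s=st(); c=cap('wrist','w19.png'); c=cap('scene','s19.png')
im=cv2.imread('pics/s19.png')[100:300,250:470]
cv2.imwrite('pics/s19z.png',cv2.resize(im,None,fx=2.7,fy=2.7))
E
```

```text
t 42.6 p [ 0.4237 -0.2784  0.0051] yaw 30.05 F [-6.5  4.6 11.4] w 0.0104
```

View pics/w19.png

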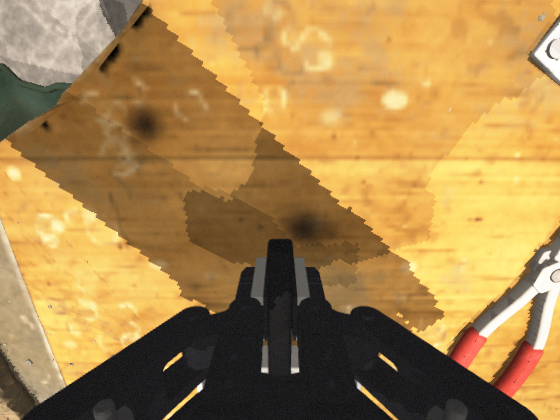

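View pics/s19z.png

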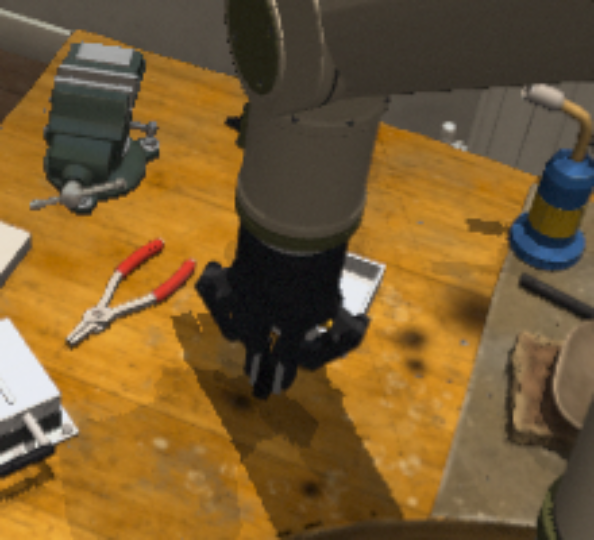

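Emit:
move_arm:
  increments:
    - {"dx":0.003,"dy":-0.002,"dz":0,"turn":0}
    - {"dx":0.006,"dy":-0.004,"dz":0,"turn":0}
    - {"dx":0.008,"dy":-0.0055,"dz":0,"turn":0}
    - {"dx":0.008,"dy":-0.0055,"dz":0,"turn":0}
    - {"dx":0.008,"dy":-0.0055,"dz":0,"turn":0}
    - {"dx":0.005,"dy":-0.004,"dz":0,"turn":0}
    - {"dx":0.003,"dy":-0.002,"dz":0,"turn":0}

```text
time_s: 43.58
position: [0.4648, -0.3068, 0.0051]
tcp_rot: [0.966, 0.259, -0.001, -0.001]
force: [-6.7, 4.4, 10.6]
width: 0.126
```

```bash
python3 - <<'E'
from h import *
s=st(); c=cap('top','t20.png'); c=cap('scene','s20.png')
im=cv2.imread('pics/s20.png')[80:280,250:470]
cv2.imwrite('pics/s20z.png',cv2.resize(im,None,fx=2.7,fy=2.7))
im=cv2.imread('pics/t20.png')[100:320,300:540]
cv2.imwrite('pics/t20z.png',cv2.resize(im,None,fx=2.5,fy=2.5))
E
```

```text
t 43.58 p [ 0.4648 -0.3068  0.0051] yaw 30.05 F [-6.7  4.4 10.6] w 0.0107
```

View pics/s20z.png

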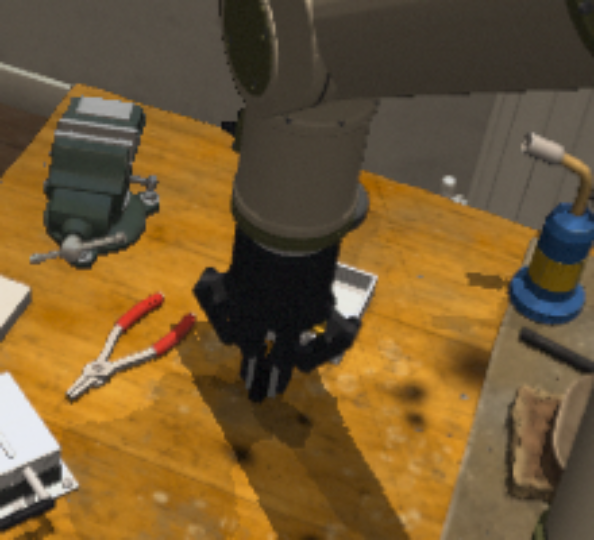

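View pics/t20z.png

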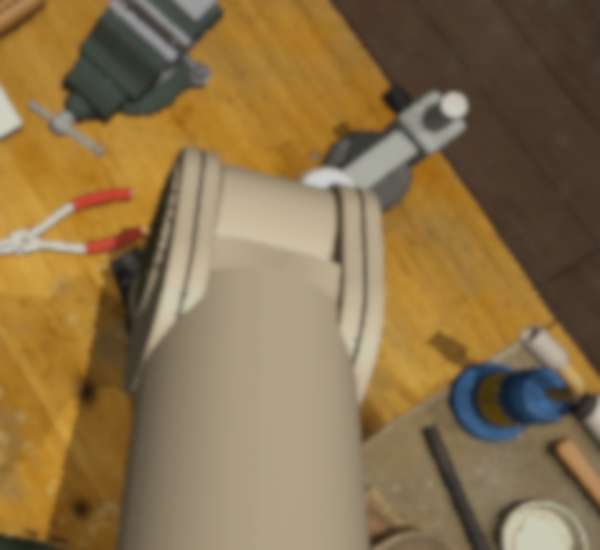

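Emit:
move_arm:
  increments:
    - {"dx":0.004,"dy":-0.0027,"dz":0,"turn":0}
    - {"dx":0.005,"dy":-0.0034,"dz":0,"turn":0}
    - {"dx":0.005,"dy":-0.0034,"dz":0,"turn":0}
    - {"dx":0.003,"dy":-0.002,"dz":0,"turn":0}
    - {"dx":0,"dy":0,"dz":0,"turn":0}

```text
time_s: 44.3
position: [0.4821, -0.3186, 0.0053]
tcp_rot: [0.966, 0.259, -0.0, -0.0]
force: [-4.3, 2.6, 8.4]
width: 0.121
```

Emit:
move_arm:
  increments:
    - {"dx":0.003,"dy":-0.002,"dz":0,"turn":0}
    - {"dx":0.005,"dy":-0.0034,"dz":0,"turn":0}
    - {"dx":0.003,"dy":-0.002,"dz":0,"turn":0}
    - {"dx":0.0015,"dy":-0.001,"dz":0,"turn":0}
    - {"dx":0,"dy":0,"dz":0,"turn":0}
    - {"dx":0,"dy":0,"dz":0,"turn":0}

```text
time_s: 45.05
position: [0.4944, -0.3268, 0.0053]
tcp_rot: [0.966, 0.259, -0.0, -0.0]
force: [-5.3, 3.3, 9.0]
width: 0.125
```

```bash
python3 - <<'E'
from h import *
s=st(); c=cap('scene','s21.png')
for d in arm.spot_point('scene','tray')[:2]: print(d['conf'],onz(c,d['position'],0))
im=cv2.imread('pics/s21.png')[80:280,250:470]
cv2.imwrite('pics/s21z.png',cv2.resize(im,None,fx=2.7,fy=2.7))
E
```

```text
t 45.05 p [ 0.4944 -0.3268  0.0053] yaw 30.05 F [-5.3  3.3  9. ] w 0.0106
0.52 [ 0.54488198 -0.41423972  0.        ]
```

View pics/s21z.png

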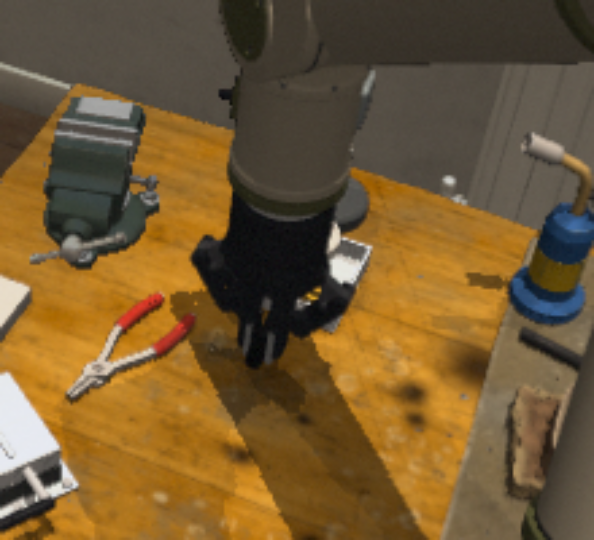

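Emit:
move_arm:
  jaw: 0.03
  increments:
    - {"dx":0,"dy":0,"dz":0,"turn":0}
    - {"dx":0,"dy":0,"dz":0,"turn":0}
    - {"dx":0,"dy":0,"dz":0,"turn":0}
    - {"dx":0,"dy":0,"dz":0.02,"turn":0}
    - {"dx":0,"dy":0,"dz":0.03,"turn":0}
    - {"dx":-0.01,"dy":0.02,"dz":0.04,"turn":0}
    - {"dx":-0.02,"dy":0.035,"dz":0.04,"turn":0}
    - {"dx":-0.02,"dy":0.035,"dz":0.04,"turn":0}
    - {"dx":-0.02,"dy":0.03,"dz":0.03,"turn":0}
    - {"dx":0,"dy":0,"dz":0,"turn":0}

```text
time_s: 46.4
position: [0.4255, -0.2058, 0.2088]
tcp_rot: [0.965, 0.261, 0.001, 0.003]
force: [1.1, -1.2, 0.0]
width: 0.354
```

Emit:
move_arm:
  increments:
    - {"dx":0,"dy":0,"dz":0,"turn":0}
    - {"dx":0,"dy":0,"dz":0,"turn":0}
    - {"dx":0,"dy":0,"dz":0,"turn":0}

```text
time_s: 46.78
position: [0.4246, -0.2075, 0.2042]
tcp_rot: [0.966, 0.259, -0.0, -0.001]
force: [0.3, 0.5, 0.4]
width: 0.349
```

```bash
python3 - <<'E'
from h import *
import pickle
s=st(); c=cap('wrist','w22.png'); pickle.dump((s,c),open('w22.pkl','wb'))
cap('scene','s22.png');cap('top','t22.png')
def z(n,y0,y1,x0,x1,f,o):
    cv2.imwrite('pics/'+o,cv2.resize(cv2.imread('pics/'+n)[y0:y1,x0:x1],None,fx=f,fy=f,interpolation=cv2.INTER_CUBIC))
z('s22.png',90,250,290,450,3.7,'s22z.png'); z('t22.png',130,290,330,510,3.7,'t22z.png')
E
```

```text
t 46.77 p [ 0.4246 -0.2075  0.2042] yaw 30.03 F [0.3 0.5 0.4] w 0.0298
```

View pics/w22.png

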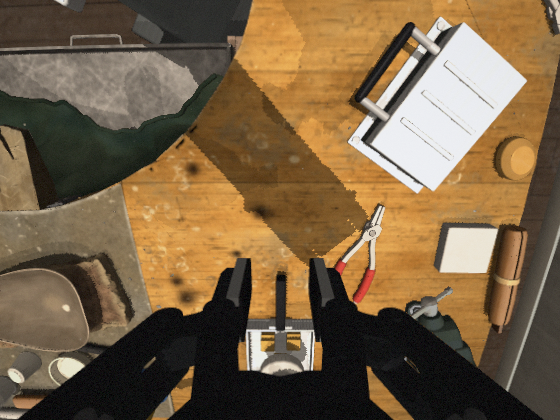

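View pics/s22z.png

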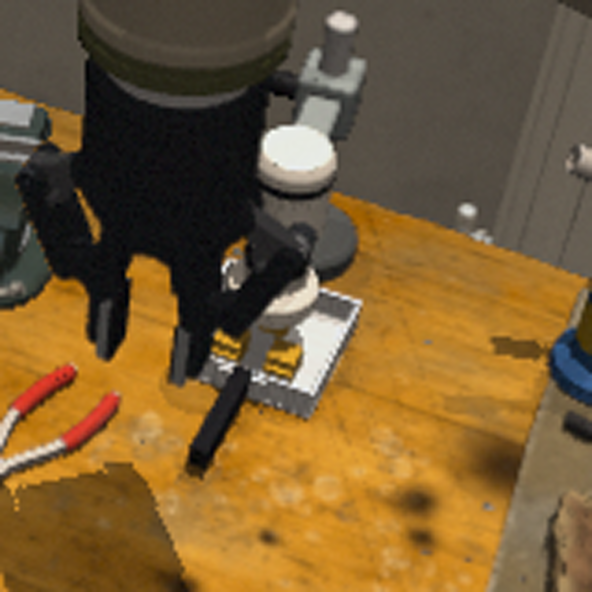

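View pics/t22z.png

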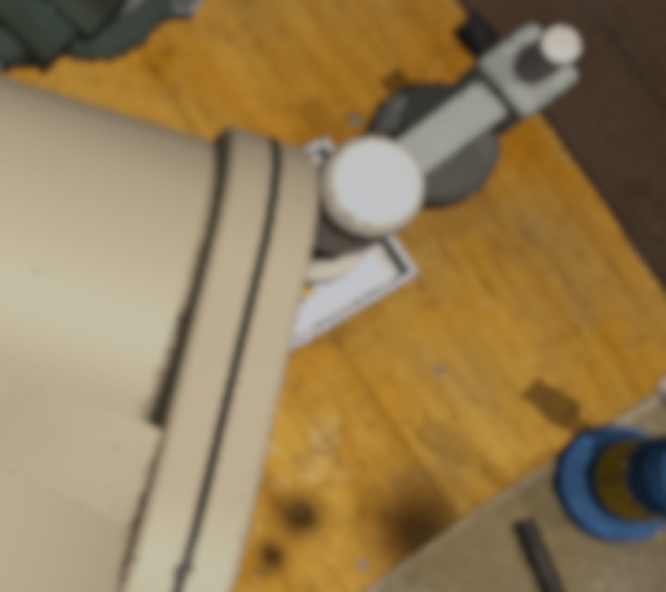

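Emit:
move_arm:
  increments:
    - {"dx":0,"dy":0.04,"dz":0.02,"turn":0}
    - {"dx":0,"dy":0.05,"dz":0.02,"turn":0}
    - {"dx":0,"dy":0.05,"dz":0.02,"turn":0}
    - {"dx":0,"dy":0.05,"dz":0.02,"turn":0}
    - {"dx":0,"dy":0.05,"dz":0,"turn":0}
    - {"dx":0,"dy":0.05,"dz":0,"turn":0}
    - {"dx":0,"dy":0.03,"dz":0,"turn":0}
    - {"dx":0,"dy":0,"dz":0,"turn":0}
    - {"dx":0,"dy":0,"dz":0,"turn":0}

```text
time_s: 48.05
position: [0.4248, 0.112, 0.2848]
tcp_rot: [0.966, 0.259, -0.0, -0.0]
force: [0.3, -0.8, -0.0]
width: 0.353
```

```bash
python3 - <<'E'
from h import *
s=st()
c1=cap('scene','s23.png');c2=cap('top','t23.png')
for n,c in (('scene',c1),('top',c2)):
    for q in ('tray','microscope'):
        print(n,q,[(round(d['conf'],2),onz(c,d['position'],0).round(4)) for d in arm.spot_point(n,q)[:2]])
def z(n,y0,y1,x0,x1,f,o):
    cv2.imwrite('pics/'+o,cv2.resize(cv2.imread('pics/'+n)[y0:y1,x0:x1],None,fx=f,fy=f,interpolation=cv2.INTER_CUBIC))
z('s23.png',90,250,290,450,4,'s23z.png'); z('t23.png',130,270,330,510,4,'t23z.png')
E
```

```text
t 48.05 p [0.4248 0.112  0.2848] yaw 30.02 F [ 0.3 -0.8 -0. ] w 0.0301
scene tray [(0.65, array([ 0.5432, -0.4144, -0.    ]))]
scene microscope []
top tray [(0.78, array([ 0.5411, -0.4087,  0.    ]))]
top microscope [(0.85, array([ 0.5418, -0.4175,  0.    ]))]
```

View pics/s23z.png

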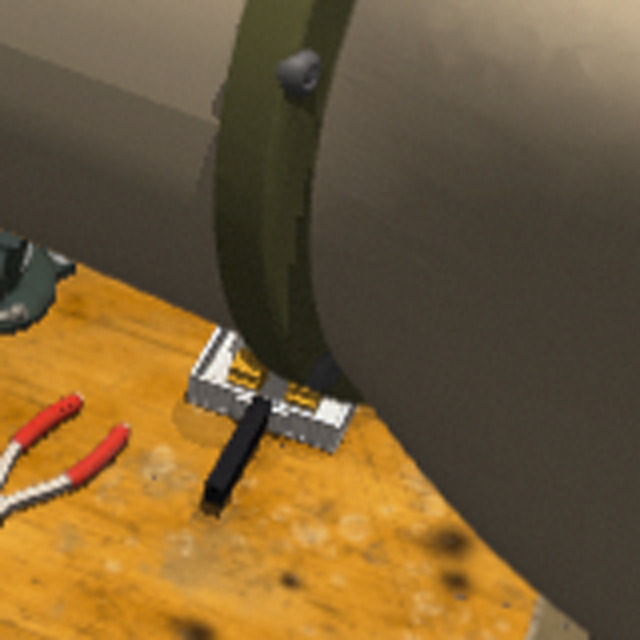

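View pics/t23z.png

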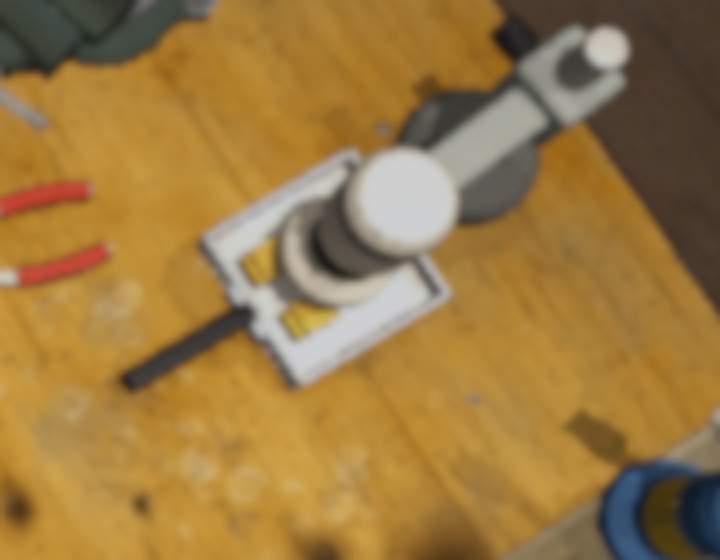

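```bash
python3 - <<'E'
from h import *
c=cap('top')
T=lambda x,y,z:onz(c,[130+y/4,330+x/4],z)
P=[T(x,y,.022) for x,y in [(203,243),(353,152),(450,292),(298,385)]]
print(np.mean(P,0).round(4),[np.linalg.norm(P[i]-P[i-1]).round(4) for i in range(4)])
print('cap',T(402,199,.162),'ring left/bottom')
t=np.linspace(0,6.28,73)
for ctr in [(.543,-.4105),(.541,-.4105),(.543,-.413)]:
    Q=np.array([proj(c,(ctr[0]+.028*np.cos(a),ctr[1]+.028*np.sin(a),.044)) for a in t]); Q=(Q-[130,330])*4
    print(ctr,Q[:,0].max(),Q[:,1].min())
E
```

```text
[ 0.5399 -0.4121  0.022 ] [np.float64(0.0857), np.float64(0.0917), np.float64(0.0859), np.float64(0.0915)]
cap [ 0.54138116 -0.40825209  0.162     ] ring left/bottom
(0.543, -0.4105) 307.9277035882292 276.6150687015422
(0.541, -0.4105) 311.9168904024043 276.87083963252167
(0.543, -0.413) 307.8300449435262 281.6883355108032
```

Emit:
move_arm:
  increments:
    - {"dx":0.005,"dy":-0.045,"dz":0,"turn":0}
    - {"dx":0.005,"dy":-0.045,"dz":0,"turn":0}
    - {"dx":0.005,"dy":-0.04,"dz":0,"turn":0}
    - {"dx":0.005,"dy":-0.03,"dz":-0.03,"turn":0}
    - {"dx":0,"dy":0,"dz":-0.03,"turn":0}
    - {"dx":0,"dy":0,"dz":0,"turn":0}
    - {"dx":0,"dy":0,"dz":0,"turn":0}

```text
time_s: 49.28
position: [0.4452, -0.0469, 0.2261]
tcp_rot: [0.966, 0.26, 0.001, 0.0]
force: [-0.1, -0.4, 0.2]
width: 0.35
```

```bash
python3 - <<'E'
from h import *
s=st()
c1=cap('scene','s24.png')
for q in ('tray','microscope','blank1','mould'):
        print(q,[(round(d['conf'],2),onz(c1,d['position'],0).round(4)) for d in arm.spot_point('scene',q)[:3]])
def z(n,y0,y1,x0,x1,f,o):
    cv2.imwrite('pics/'+o,cv2.resize(cv2.imread('pics/'+n)[y0:y1,x0:x1],None,fx=f,fy=f,interpolation=cv2.INTER_CUBIC))
z('s24.png',90,250,290,450,3.7,'s24z.png')
E
```

```text
t 49.27 p [ 0.4452 -0.0469  0.2261] yaw 30.09 F [-0.1 -0.4  0.2] w 0.0299
tray [(0.97, array([ 0.5456, -0.4179,  0.    ]))]
microscope [(0.94, array([ 0.5508, -0.4171,  0.    ])), (0.72, array([ 0.5387, -0.4196,  0.    ]))]
blank1 [(0.64, array([ 0.5574, -0.388 ,  0.    ])), (0.6, array([ 0.5325, -0.395 ,  0.    ]))]
mould [(0.67, array([ 0.5267, -0.0581,  0.    ]))]
```

View pics/s24z.png

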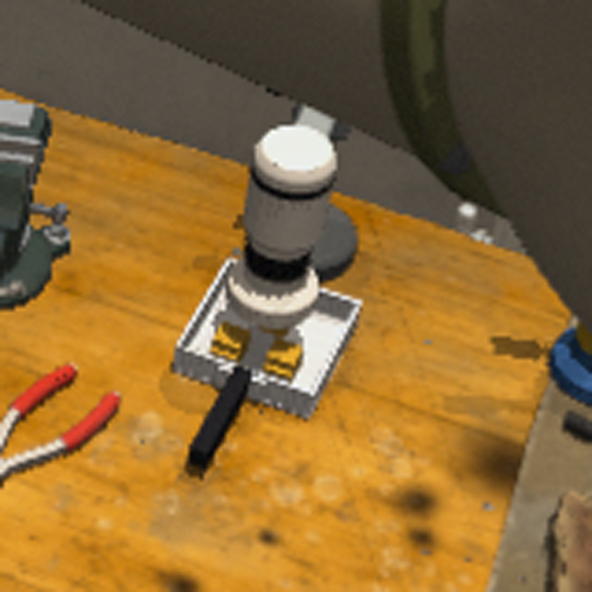

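View pics/s24.png

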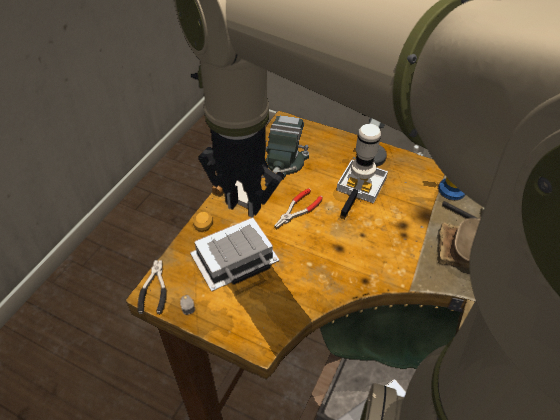

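```bash
python3 - <<'E'
from h import *
c=cap('scene','s25.png')
T=lambda x,y,z:onz(c,[90+y/3.7,290+x/3.7],z)
P=[T(x,y,.022) for x,y in [(176,348),(231,260),(361,300),(307,393)]]
print(np.mean(P,0).round(4),[np.linalg.norm(P[i]-P[i-1]).round(4) for i in range(4)])
Q=[T(228,290,.044),T(320,290,.044)]
print('cap',T(295,150,.162))
t=np.linspace(0,6.28,73)
for ctr in [(.543,-.4105),(.54,-.4105),(.543,-.413)]:
    Q=np.array([proj(c,(ctr[0]+.028*np.cos(a),ctr[1]+.028*np.sin(a),.044)) for a in t]); Q=(Q-[90,290])*3.7
    print(ctr,Q[:,0].max(),Q[:,1].min(),Q[:,1].max())
E
```

```text
[ 0.5418 -0.4104  0.022 ] [np.float64(0.084), np.float64(0.0889), np.float64(0.086), np.float64(0.0912)]
cap [ 0.54137207 -0.40630156  0.162     ]
(0.543, -0.4105) 329.60408194674153 226.25182766560343 318.4272086113069
(0.54, -0.4105) 332.5816171330292 229.35956105946516 321.66720926297427
(0.543, -0.413) 327.9925013862007 229.44279705906112 321.5407095848086
```

Emit:
move_arm:
  increments:
    - {"dx":0.02,"dy":-0.02,"dz":0.015,"turn":-0.175}
    - {"dx":0.025,"dy":-0.03,"dz":0.01,"turn":-0.175}
    - {"dx":0.03,"dy":-0.03,"dz":0,"turn":-0.175}
    - {"dx":0.03,"dy":-0.03,"dz":0,"turn":-0.175}
    - {"dx":0.03,"dy":-0.03,"dz":0,"turn":-0.175}
    - {"dx":0.03,"dy":-0.03,"dz":0,"turn":-0.175}
    - {"dx":0.02,"dy":-0.03,"dz":0,"turn":-0.175}
    - {"dx":0.01,"dy":-0.03,"dz":0,"turn":-0.175}
    - {"dx":0,"dy":-0.03,"dz":0,"turn":-0.17}
    - {"dx":0,"dy":0,"dz":0,"turn":0}

```text
time_s: 50.82
position: [0.639, -0.3104, 0.2493]
tcp_rot: [0.865, -0.502, -0.0, 0.001]
force: [-0.5, 0.5, 0.8]
width: 0.348
```

```bash
python3 - <<'E'
from h import *
s=st(); c=cap('wrist','w26.png'); print(proj(c,(.543,-.411,.02),s),s['qpos'].round(2))
E
```

```text
t 50.83 p [ 0.639  -0.3104  0.2493] yaw -60.22 F [-0.5  0.5  0.8] w 0.0297
[271.48975119 309.15258222] [ 0.71  0.57 -0.53  1.14  0.28  1.5  -0.82]
```

View pics/w26.png

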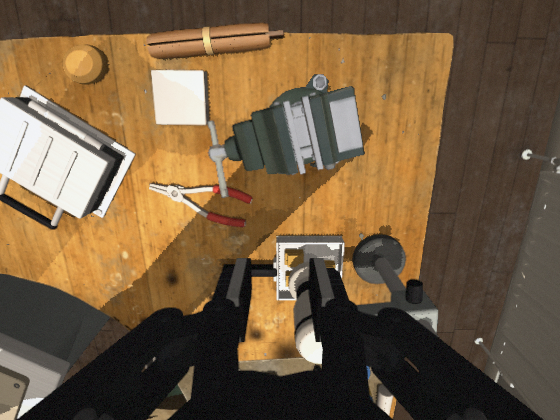

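Emit:
move_arm:
  increments:
    - {"dx":0.03,"dy":-0.005,"dz":0,"turn":0}
    - {"dx":0.025,"dy":-0.005,"dz":0,"turn":0}
    - {"dx":0,"dy":0,"dz":0,"turn":0}
    - {"dx":0,"dy":0,"dz":0,"turn":0}

```text
time_s: 51.38
position: [0.6946, -0.3164, 0.2501]
tcp_rot: [0.867, -0.498, -0.0, -0.0]
force: [-0.9, 0.5, 1.2]
width: 0.357
```

```bash
python3 - <<'E'
from h import *
s=st(); c=cap('wrist','w27.png')
im=cv2.imread('pics/w27.png')[180:300,210:370]
cv2.imwrite('pics/w27z.png',cv2.resize(im,None,fx=4.5,fy=4.5,interpolation=cv2.INTER_CUBIC))
E
```

```text
t 51.38 p [ 0.6946 -0.3164  0.2501] yaw -59.8 F [-0.9  0.5  1.2] w 0.0305
```

View pics/w27z.png

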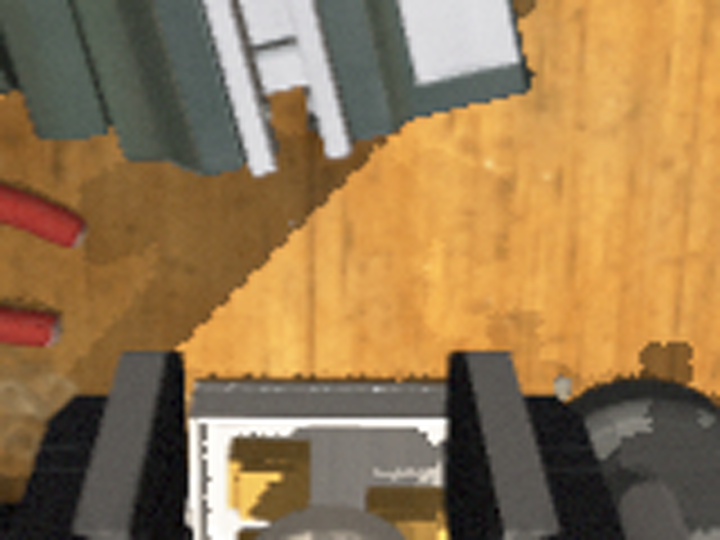

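```bash
python3 - <<'E'
from h import *
c=cap('top')
print([(round(d['conf'],2),onz(c,d['position'],0).round(4)) for d in arm.spot_point('top','tray')[:2]])
s=st(); arm.hand_in(); print('handed in')
E
```

```text
[(0.67, array([ 0.5203, -0.0625,  0.    ]))]
t 51.52 p [ 0.6942 -0.3173  0.2507] yaw -59.89 F [-0.4  0.   1.1] w 0.0298
the job is handed in; nothing more can be done
handed in
```

I opened the lid past upright, and it stayed open against its stop. Three brass blanks were in the mould; the fourth pocket was empty. I put all three in the tray, shut the lid, and slid the tray by its handle under the microscope. I handed in at 51.5 s with the gripper open, clear of everything.

**Checks that agreed:**
- The scene picture showed the mould shut after I let go of the lid.
- The tray's rim put its centre at about (0.542, -0.410) in the scene camera and (0.540, -0.412) in the top camera. The lens is at about (0.543, -0.411), so the tray is within roughly 3 mm of centre.
- After the slide, two blanks showed in the scene picture. The third, under the lens, showed in the last wrist picture.
- I never touched the pliers, the wax lump or the loupe.

**Checks that disagreed or failed:**
- The networks' readings for the tray and lens scattered by up to about 9 mm, so I relied on rim and ring measurements instead.
- In the last top picture, the tray search returned the mould's position instead, so it confirmed nothing. The tray was in place in the wrist picture just before.
- I did not see the tray get knocked or the grip slacken at any point.

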